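Feed the vial box down the sampler's lane and lock it in

TASK

Push the blue vial box along the deck and down the sampler's lane until it is fully home against the stop at the tower, then push the blue retaining arm round by its black pin until it is shut across the lane behind the box, and come clear. The glass strips on the two guide rails scratch easily, so neither the box nor the hand may touch a rail at any time. Only push with the fingers: do not lift or tip the box, keep every vial standing in its cell and leave the other things on the bench where they are.

Things in the scene. Friction and masses are not known exactly. Their poses are not given: they have to be found in the camera images.
- loading_deck: the sampler's fixed deck: 490 x 200 x 5 mm plate, two guide rails, white tower. Origin: plate's underside, on the lane's centre line at the lane's mouth. x runs down the lane to the tower, z up, y to the left of x (roughly towards the robot). Plate spans x -190 to 300, y -100 to 100, top at z = 5 mm. Apron: x < 0. Lane: x 0 to 230, y -62 to 62 mm (124 mm wide)
- lane_stop (a point): centre of the stop: point on the lane's centre line, on the plate's top, in the plane of the two rubber buffers' faces (x = 230 mm of the deck). Tower's face is 6 mm beyond, the tower is 150 mm wide and 117 mm high; its visor overhangs the last 20 mm of the lane, 86 mm above the plate's top
- rail_near: guide rail on the deck's +y side: aluminium, 14 mm thick, 24 mm high above the plate, from x = 0 to 231 mm of the deck, glass sensor strip along its inner face; its inner face is at y = +62 mm of the deck. Origin at the centre of its underside, axes as the deck's
- rail_far: the same guide rail on the deck's -y side; its inner face is at y = -62 mm of the deck. Origin at the centre of its underside, axes as the deck's
- vial_box: blue open vial box, 135 (its x) x 108 (its y) x 40 mm high, about 0.4 kg with its six vials, loose on the deck's apron. Origin: centre of its underside. At the start its x is within 0.18 rad of the deck's x and it is up to 25 mm off the centre line. Centred in the lane it has 8 mm to each rail. Home (front wall on the buffers): origin at x = 162.5, y = 0 mm of the deck, rear wall at x = 95 mm
- seat_plunger (a joint): sprung brass seat plunger in the middle of the stop, 20 mm above the plate's top: 0 = out (6 mm proud of the buffers), 0.006 m = pushed in flush with the buffers; its light spring (about 0.5 N) does not push the box back
- retainer (a joint): blue retaining arm on a vertical pivot: 0 = open, lying along the far rail's top, pointing away from the tower (starts at 0 to 0.12); 1.571 rad = shut on its own stop, pointing across the lane to the deck's +y. Grows clockwise from above, stays where left, turns with 0.5 N at its pin. 10 mm wide, 85 mm long, 31 to 39 mm above the deck's underside. Shut, it is 5 mm behind the home box
- retainer_pin (a point): top centre of the upright black finger pin near the retaining arm's free end, 12 mm in diameter, rising 23 mm above the arm (its top is 62 mm above the deck's underside); 70 mm from the pivot
- retainer_pivot (a point): the retaining arm's pivot axis, at x = 85 mm, y = -69 mm of the deck, at the pivot's top (41 mm above the deck's underside)
- glass_beaker: glass beaker, 55 mm across, 71 mm high, a bystander at the back; origin at the centre of its underside
- spare_vial: spare white-capped vial, 21 mm across, 57 mm high, a bystander at the back; origin at the centre of its underside
- bench_timer: small bench timer, 70 x 64 x 16 mm, a bystander on the right; origin at the centre of its underside
- red_marker: marker pen lying flat, 135 mm long, 16 mm high, a bystander on the right; origin at the centre of its underside
- sample_0: black-capped sample vial, 21 mm across, 57 mm high, standing loose in a cell of the vial box at x = 26, y = -40 mm of the box; origin at the centre of its underside
- sample_1: white-capped sample vial, 21 mm across, 57 mm high, standing loose in a cell of the vial box at x = 53, y = -13 mm of the box; origin at the centre of its underside
- sample_2: black-capped sample vial, 21 mm across, 57 mm high, standing loose in a cell of the vial box at x = 53, y = 40 mm of the box; origin at the centre of its underside
- sample_3: white-capped sample vial, 21 mm across, 57 mm high, standing loose in a cell of the vial box at x = 26, y = 13 mm of the box; origin at the centre of its underside
- sample_4: black-capped sample vial, 21 mm across, 57 mm high, standing loose in a cell of the vial box at x = 0, y = -13 mm of the box; origin at the centre of its underside
- sample_5: white-capped sample vial, 21 mm across, 57 mm high, standing loose in a cell of the vial box at x = -26, y = 40 mm of the box; origin at the centre of its underside

How it is judged:
On the way, in this order (a step that is already met when the one before it is completed fails the run):
1. the vial box is fully home in the lane while the retaining arm is still open (x of vial_box in the frame of loading_deck above 0.1585 m and y of vial_box in the frame of loading_deck between -0.008 and 0.008 m and angle between the x axis of vial_box and the x axis of loading_deck, either way round below 0.08 rad and z of vial_box in the frame of loading_deck below 0.008 m and value of joint retainer below 0.5 rad), for 0.2 s.
2. the retaining arm is shut across the lane behind the box (value of joint retainer above 1.48 rad), for 0.2 s.
At the end, for the whole second after the job is handed in: The vial box rests flat in the lane within 4 mm of the buffers, within 8 mm of the centre line and 0.08 rad of the lane's direction, the seat plunger is pressed in by at least 1.5 mm, all six vials stand in their cells, and the retaining arm is at 1.48 rad or more behind it (x of vial_box in the frame of loading_deck above 0.1585 m and y of vial_box in the frame of loading_deck between -0.008 and 0.008 m and angle between the x axis of vial_box and the x axis of loading_deck, either way round below 0.08 rad and z of vial_box in the frame of loading_deck below 0.008 m and z of each of sample_0, sample_1, sample_2, sample_3, sample_4, sample_5 in the frame of vial_box below 0.006 m and value of joint retainer above 1.48 rad and value of joint seat_plunger above 0.0015 m and linear speed of vial_box below 0.01 m/s); the robot touches nothing.
It fails at once if the vial box touches a guide rail (contact force between vial_box and rail_near above 0.05 N or contact force between vial_box and rail_far above 0.05 N).
It fails at once if the robot touches a guide rail (contact force between any of the fingers, the arm and rail_near above 0.1 N or contact force between any of the fingers, the arm and rail_far above 0.1 N).
It fails at once if the vial box is lifted or tipped (z of vial_box in the frame of loading_deck above 0.011 m or angle between vial_box's own z axis and vertical above 0.08 rad).
It fails at once if a vial is lifted out of its cell or tipped over (z of any of sample_0, sample_1, sample_2, sample_3, sample_4, sample_5 in the frame of vial_box above 0.012 m or angle between any of sample_0, sample_1, sample_2, sample_3, sample_4, sample_5's own z axis and vertical above 0.5 rad).
It fails at once if a bystander is moved by more than 15 mm (distance of any of glass_beaker, bench_timer, red_marker, spare_vial from where it was at the start of the episode above 0.015 m).
It also fails if it takes over 72 s, if anything falls off the work surface, if the arm or the gripper's body presses on something with over 40 N, if the wrist force passes 120 N, or if a joint passes its speed limit or range.

ROBOT

A 7-joint arm with a two-finger parallel gripper is mounted at the origin on a cart in front of the work surface, level with it; the furniture and walls round the work are solid. World frame = base frame: x ahead of the robot, y to its left, z up, the work surface at z = 0. Lengths are in m, angles in rad, forces in N, time in s.
With the tool pointing down it reaches from about 0.4 to 0.85 m from the base axis. Payload 10.4 kg.
Tool frame: the origin (TCP) lies at the very end of the fingers, on their centre line; the grasp point (between the pads) lies 19 mm behind it (manip.grip_depth is the distance from the TCP to the grasp point, in m); z points along the fingers, y is the direction in which the jaws open and shut (so a half turn about z gives the same grasp; the last joint's range is limited). The gripper opens to 85 mm and grips with 20 to 120 N. Pads are 22 mm wide; open, the fingers measure 114 mm over their backs; the gripper's body (76 mm by 85 mm) begins 54 mm behind the grasp point. The pads swing forward as they close: fully open they stand 13 mm farther back than shut.
Start: joints at [-1.203, 0.332, -0.065, 1.46, 0.022, 1.35, -0.088], TCP at [0.238, 0.578, 0.231] pointing down, gripper open.
Joint ranges: [-2.6, 2.6], [-0.5, 2.12], [-1.47, 1.34], [0.16, 2.42], [-1.27, 4.41], [0.06, 2.06], [-2.6, 2.6]. Speed limits (rad/s): [2.22, 2.22, 2.79, 2.79, 3.14, 3.14, 3.14].

INTERFACE

Orientations are given as a unit quaternion [x, y, z, w].
In Python, from workcell import manip gives the robot as it stands.
- The arm moves only by the tool step_arm, never from a script. Its argument "motion" is a list of rows, each a list of 6 numbers: the shift along the tool's x, y, z in mm, then the turn, a rotation vector about the tool's x, y, z in degrees. A call has 1 to 20 rows; each row shifts and turns the pose as measured when the row begins, along the tool's axes as they then stand; what a row does not reach is not made up. A row lasts 1/8 s, in which the tool goes at most 62.5 mm and 10.7 degrees, less where a joint would pass 70% of its speed; a pose out of reach is approached as far as the arm can. A call with a gripper value outside its range is refused whole. "jaw" is the finger opening in mm, from 0 to 85.4, set as the call begins (left out, the last holds). The fingers move at their own pace and stop on an object; "force" is the grip in N (left out, the last holds). Time passes only in rows, so rows that do not move let the fingers close. It gives the time, the measured TCP pose, the force and the opening at its end, in the units of the state.
- manip.get_obs(): the state, without advancing time (a new reading comes with each control period).
- manip.camera(name): name is "scene" or "top"; returns the picture (400x640x3 uint8, blue, green, red); there is no depth.
- manip.camera_info(name): a dict with "camera_matrix" (3x3 intrinsics, pixels), "R" (3x3) and "t" (3): a world point X has camera coordinates R X + t. Camera axes: x right, y down, z forward; pixel columns grow to the right and rows downward; lengths in m; the calibration is good to about 2 mm. A picture is of the moment at which its call begins. camera_info takes no time and is no camera call.
- manip.hand_in(): hands the job in, once; it reports no verdict.
The state is a dict: "clock": time; "joint_pos": joint angles; "joint_velocities": joint speeds; "tau": joint torques, N m; "position": TCP position; "ee_rot": TCP orientation; "ft_force": force on the tool from outside, world axes, zero at the start; "torque": the same for the moment, N m; "grip_width": opening from 0.0 (shut) to 1.0 (fully open).
Only numpy, scipy, OpenCV 4.12 (cv2) and the standard library are available. Lean on these libraries where they do the work, as an engineer would, in place of code of your own. Each camera call takes 0.05 s, during which the arm holds its last target.

## Working session

There is one attempt and no reset: what is moved stays moved. The work goes in short steps, Python scripts to look and compute and a tool call to move; the robot and the scene stay as the last step left them, time stands still between calls to the robot, and variables do not carry over. Pictures are saved under pics/ and viewed, and the job is handed in when it is done.

Besides the shell and the picture viewer there is one more tool, called after "Call:" in YAML: its name, and indented under it one key for each argument. step_arm: Moves the arm, as the interface text tells. Its arguments: {"type":"object","properties":{"motion":{"type":"array"},"jaw":{"type":"number"},"force":{"type":"number"}},"required":["motion"]}

```bash
ls; mkdir -p pics; python3 - <<'E'
from workcell import manip
import cv2
print(manip.get_obs())
for n in("scene","top"):
    cv2.imwrite(f"pics/{n}0.png",manip.camera(n)); print(manip.camera_info(n))
E
```

```text
pics
{'clock': 0.0, 'joint_pos': array([-1.20257259,  0.33287765, -0.06469837,  1.46095171,  0.02159544,
        1.34990436, -0.08849091]), 'joint_velocities': array([-5.67203048e-04,  1.65990646e-03,  1.15254382e-03, -7.36984788e-05,
        7.39352669e-04,  1.02492254e-03,  1.52432039e-03]), 'tau': array([ 7.53359782e-04, -6.25444365e+01,  4.98090964e-02, -3.91602874e+01,
        1.63342024e-02,  9.91623150e-03,  5.74448904e-06]), 'position': array([0.23795313, 0.57751661, 0.23050736]), 'ee_rot': array([ 1.94156915e-01,  9.80970219e-01, -7.14617104e-04, -1.08947121e-04]), 'ft_force': array([ 0.23491712, -0.22424904,  0.38320086]), 'torque': array([ 0.00195883, -0.02834225, -0.02713122]), 'grip_width': 1.0003333730633739}
{'camera_matrix': array([[380.47623198,   0.        , 326.54466618],
       [  0.        , 380.47623198, 198.28661778],
       [  0.        ,   0.        ,   1.        ]]), 'R': array([[ 0.4313722 , -0.90216927, -0.00293875],
       [-0.47572391, -0.22469722, -0.85041044],
       [ 0.76655384,  0.36824146, -0.52611162]]), 't': array([-0.3877277 ,  0.29902023,  0.58267262])}
{'camera_matrix': array([[396.96593718,   0.        , 321.40456989],
       [  0.        , 396.96593718, 204.26091275],
       [  0.        ,   0.        ,   1.        ]]), 'R': array([[ 0.02788227, -0.99957457,  0.00855906],
       [-0.98952964, -0.02881305, -0.14142452],
       [ 0.14161097, -0.0045262 , -0.98991204]]), 't': array([-0.16648814,  0.61340677,  1.13229514])}
```

View pics/scene0.png

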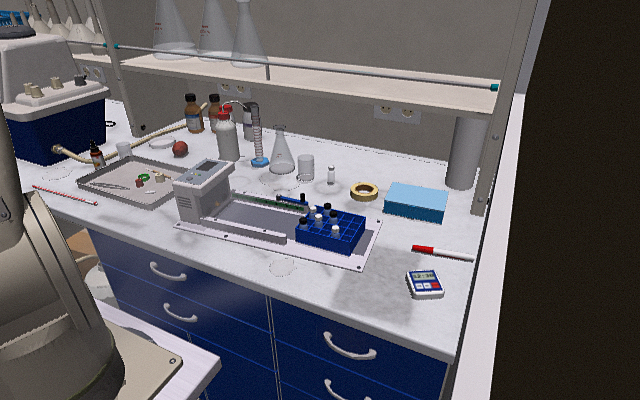

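View pics/top0.png

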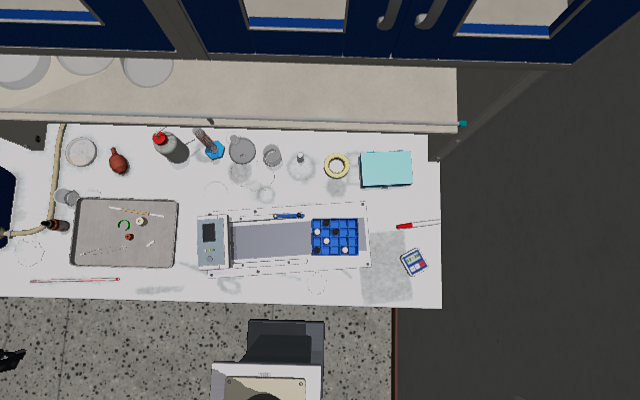

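The scene view shows the deck with its tower at left (~(200,190)) and the blue box on the apron at (330,230). In the top view the deck spans columns ~197–370, and the box is at ~(334,237). The retaining arm is at ~(290,216). I'll zoom in next.

```bash
python3 - <<'E'
import cv2
t=cv2.imread("pics/top0.png")[190:290,185:385]; cv2.imwrite("pics/top0z.png",cv2.resize(t,None,fx=4,fy=4,interpolation=cv2.INTER_CUBIC))
t=cv2.imread("pics/scene0.png")[150:280,170:390]; cv2.imwrite("pics/scene0z.png",cv2.resize(t,None,fx=3.6,fy=3.6,interpolation=cv2.INTER_CUBIC))
E
```

```text
(no output)
```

View pics/top0z.png

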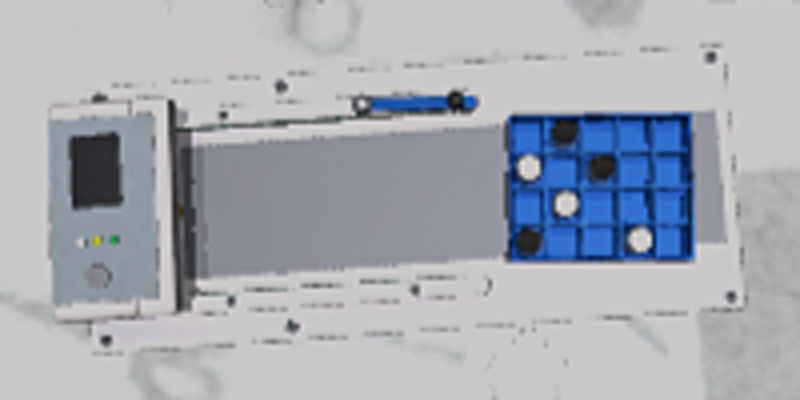

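View pics/scene0z.png

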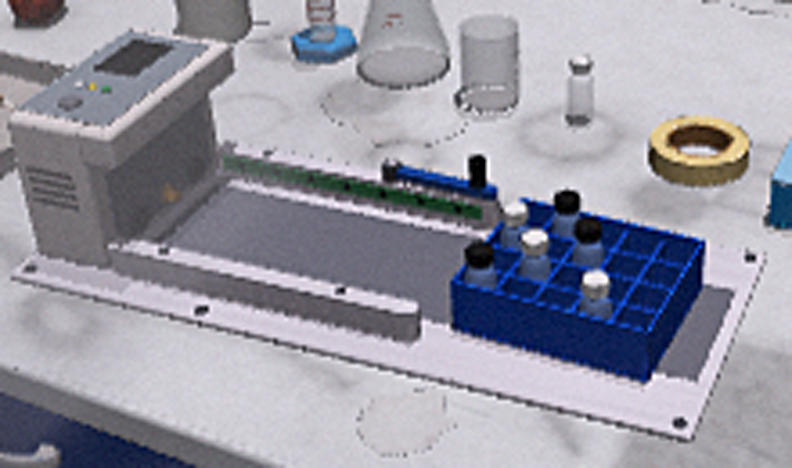

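```bash
cat > h.py <<'E'
import numpy as np, cv2
from workcell import manip
def cam(n):
    i=manip.camera_info(n); return i["camera_matrix"],np.array(i["R"]),np.array(i["t"])
def ray(n,uv,z):
    K,R,t=cam(n); C=-R.T@t
    uv=np.atleast_2d(uv).astype(float)
    d=(np.linalg.inv(K)@np.c_[uv,np.ones(len(uv))].T).T@R
    return C+d*((z-C[2])/d[:,2])[:,None]
def proj(n,X):
    K,R,t=cam(n); p=(np.atleast_2d(X)@R.T+t)@K.T; return p[:,:2]/p[:,2:]
E
python3 - <<'E'
from h import *
np.set_printoptions(precision=4,suppress=True)
for n in("scene","top"):
    K,R,t=cam(n);print(n,-R.T@t)
im=cv2.imread("pics/top0.png")
g=cv2.cvtColor(im,cv2.COLOR_BGR2GRAY)
# zoomed guesses -> full px; (zoomed x+.5)/4-.5+185
Z=lambda x,y:((x+.5)/4-.5+185,(y+.5)/4-.5+190)
for nm,(x,y) in dict(s_fr=(711,57),s_nr=(731,296),s_nl=(106,340),m_n1=(292,326),m_f1=(280,86)).items():
    u,v=Z(x,y); u0,v0=int(round(u)),int(round(v))
    p=g[v0-3:v0+4,u0-3:u0+4].astype(float); w=np.clip(np.median(p)-15-p,0,None)
    yy,xx=np.mgrid[v0-3:v0+4,u0-3:u0+4]
    c=((w*xx).sum()/w.sum(),(w*yy).sum()/w.sum()); print(nm,c,ray("top",c,.005)[0])
for nm,(x,y,z) in dict(cfr=(725,46,.005),cnr=(745,308,.005),cnl=(93,353,.005),pivot=(361,104,.041),pin=(456,101,.062)).items():
    print(nm,ray("top",Z(x,y),z)[0])
hsv=cv2.cvtColor(im,cv2.COLOR_BGR2HSV)
m=cv2.inRange(hsv,(100,120,60),(125,255,255)); m[:190]=0;m[290:]=0;m[:,:305]=0;m[:,385:]=0
m=cv2.morphologyEx(m,cv2.MORPH_CLOSE,np.ones((5,5)))
c=max(cv2.findContours(m,0,1)[0],key=cv2.contourArea)
r=cv2.minAreaRect(c);print(r)
b=cv2.boxPoints(r);W=ray("top",b,.045);print(W[:,:2]);print([np.linalg.norm(W[i]-W[i-1]) for i in range(4)])
E
```

```text
scene [-0.1371 -0.4972  0.5597]
top [ 0.4513 -0.1436  1.209 ]
s_fr (np.float64(362.2860962566845), np.float64(203.30347593582889)) [ 0.6301 -0.2744  0.005 ]
s_nr (np.float64(367.2012578616352), np.float64(264.98490566037736)) [ 0.4435 -0.2917  0.005 ]
s_nl (np.float64(211.0893371757925), np.float64(275.0086455331412)) [0.401  0.1737 0.005 ]
m_n1 (np.float64(257.57653791130184), np.float64(271.2131616595136)) [0.416  0.0359 0.005 ]
m_f1 (np.float64(254.9520103761349), np.float64(210.97795071335926)) [0.5969 0.053  0.005 ]
cfr [ 0.6372 -0.2853  0.005 ]
cnr [ 0.4389 -0.3027  0.005 ]
cnl [0.3923 0.1826 0.005 ]
pivot [ 0.5804 -0.0124  0.041 ]
pin [ 0.5823 -0.0835  0.062 ]
((335.0, 236.0), (36.0, 46.0), 90.0)
[[ 0.5761 -0.1224]
 [ 0.58   -0.258 ]
 [ 0.4746 -0.2596]
 [ 0.4709 -0.1257]]
[np.float64(0.10528761069419262), np.float64(0.13567787976871948), np.float64(0.10540130104787962), np.float64(0.13394986361176528)]
```

```bash
cat >> h.py <<'E'
from scipy.spatial.transform import Rotation as Ro
PSI=np.pi/2+0.092; O=np.array([.5203,-.1040])
XD=np.array([np.cos(PSI),np.sin(PSI)]); YD=np.array([-np.sin(PSI),np.cos(PSI)])
def w(x,y): return O+x*XD/1e3+y*YD/1e3      # deck mm -> world
def d(p): p=np.asarray(p)[...,:2]-O; return np.stack([p@XD,p@YD],-1)*1e3
def Rt(yaw): # tool down, tool x at deck yaw
    a=PSI+yaw; return Ro.from_matrix(np.array([[np.cos(a),np.sin(a),0],[np.sin(a),-np.cos(a),0],[0,0,-1]]).T)
def plan(p1,R1,n):
    o=manip.get_obs(); p0=o["position"]; R0=Ro.from_quat(o["ee_rot"]); rv=(R0.inv()*R1).as_rotvec()
    for i in range(n):
        Ri=R0*Ro.from_rotvec(rv*i/n); s=Ri.inv().apply((p1-p0)/n)*1e3
        print(np.round(s,1).tolist()+np.round(np.degrees(rv/n),2).tolist())
def st():
    o=manip.get_obs(); R=Ro.from_quat(o["ee_rot"]).as_matrix()
    print("t",round(o["clock"],2),"deck",d(o["position"]).round(1),"z",round(o["position"][2]*1e3,1),"yaw",round(np.arctan2(R[1,0],R[0,0])-PSI,4),"tilt",R[:2,2].round(4),"F",o["ft_force"].round(2),"j",o["joint_pos"].round(2))
E
python3 - <<'E'
from h import *
st(); plan(np.array([.50,.25,.23]),Rt(0.),8); print(w(-205,3))
E
```

```text
t 0.1 deck [704.6 218.5] z 230.6 yaw 1.088 tilt [-0.0004 -0.0011] F [-0.08  0.81  0.66] j [-1.2   0.33 -0.06  1.46  0.02  1.35 -0.09]
[-45.9, -25.4, 0.1, -0.01, 0.01, 7.79]
[-48.9, -18.9, 0.1, -0.01, 0.01, 7.79]
[-51.0, -12.1, 0.1, -0.01, 0.01, 7.79]
[-52.2, -5.1, 0.1, -0.01, 0.01, 7.79]
[-52.4, 2.0, 0.1, -0.01, 0.01, 7.79]
[-51.6, 9.1, 0.1, -0.01, 0.01, 7.79]
[-49.9, 16.0, 0.1, -0.01, 0.01, 7.79]
[-47.3, 22.7, 0.1, -0.01, 0.01, 7.79]
[ 0.53614609 -0.30840866]
```

Call:
step_arm:
  motion:
    - [-46,-25,0,0,0,7.8]
    - [-49,-19,0,0,0,7.8]
    - [-51,-12,0,0,0,7.8]
    - [-52,-5,0,0,0,7.8]
    - [-52,2,0,0,0,7.8]
    - [-52,9,0,0,0,7.8]
    - [-50,16,0,0,0,7.8]
    - [-47,23,0,0,0,7.8]
  jaw: 50

```text
clock: 1.1
position: [0.4993, 0.2398, 0.2273]
ee_rot: [0.684, 0.73, -0.003, -0.001]
ft_force: [1.4, 0.7, -0.1]
grip_width: 0.589
```

```bash
python3 - <<'E'
from h import *
st(); plan(np.array([*w(-208,3),.20]),Rt(0.),11)
E
```

```text
t 1.1 deck [344.2 -10.7] z 227.3 yaw -0.027 tilt [-0.005  -0.0037] F [ 1.39  0.74 -0.05] j [-0.8   0.18  0.31  1.67 -0.06  1.31 -0.42]
[-50.2, 0.1, 2.6, -0.03, 0.02, -0.14]
[-50.2, 0.0, 2.6, -0.03, 0.02, -0.14]
[-50.2, -0.1, 2.6, -0.03, 0.02, -0.14]
[-50.2, -0.2, 2.6, -0.03, 0.02, -0.14]
[-50.2, -0.4, 2.6, -0.03, 0.02, -0.14]
[-50.2, -0.5, 2.6, -0.03, 0.02, -0.14]
[-50.2, -0.6, 2.6, -0.03, 0.02, -0.14]
[-50.2, -0.7, 2.5, -0.03, 0.02, -0.14]
[-50.2, -0.9, 2.5, -0.03, 0.02, -0.14]
[-50.2, -1.0, 2.5, -0.03, 0.02, -0.14]
[-50.2, -1.1, 2.5, -0.03, 0.02, -0.14]
```

Call:
step_arm:
  motion:
    - [-50,0,2,0,0,-0.1]
    - [-50,0,2,0,0,-0.1]
    - [-50,0,2,0,0,-0.1]
    - [-50,0,2,0,0,-0.1]
    - [-50,0,2,0,0,-0.1]
    - [-50,0,2,0,0,-0.1]
    - [-50,-1,2,0,0,-0.1]
    - [-50,-1,2,0,0,-0.1]
    - [-50,-1,2,0,0,-0.1]
    - [-50,-1,2,0,0,-0.1]
    - [-50,-1,2,0,0,-0.1]

```text
clock: 2.48
position: [0.5327, -0.3266, 0.2044]
ee_rot: [0.677, 0.736, -0.004, -0.002]
ft_force: [0.7, 0.1, 0.3]
grip_width: 0.583
```

```bash
python3 - <<'E'
from h import *
st(); plan(np.array([*w(-208,3),.13]),Rt(0.),2)
cv2.imwrite("pics/top1.png",manip.camera("top"))
s=manip.camera("scene");cv2.imwrite("pics/scene1.png",s)
E
```

```text
t 2.48 deck [-222.8    8.1] z 204.4 yaw -0.0079 tilt [-0.0072 -0.0034] F [0.68 0.12 0.28] j [-0.05  0.4   0.69  1.53 -0.25  1.31  0.75]
[7.5, 2.8, 37.2, -0.21, 0.08, -0.23]
[7.5, 2.7, 37.2, -0.21, 0.08, -0.23]
```

View pics/scene1.png

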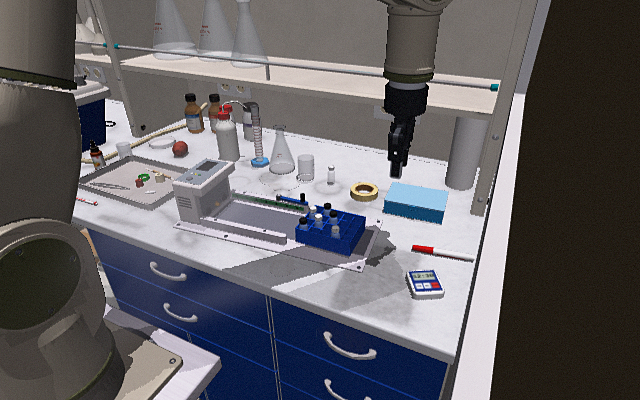

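The scene view shows the hand above the bench at ~(400,150), behind the box at (330,228), and clear of the marker at (440,252).

Call:
step_arm:
  motion:
    - [7,3,35,-0.2,0.1,-0.2]
    - [7,3,35,-0.2,0.1,-0.2]
    - [0,0,35,0,0,0]
    - [0,0,35,0,0,0]
    - [0,0,25,0,0,0]
    - [0,0,10,0,0,0]
    - [0,0,0,0,0,0]

```text
clock: 3.45
position: [0.5341, -0.315, 0.0224]
ee_rot: [0.677, 0.736, -0.002, -0.001]
ft_force: [0.4, -0.5, 0.3]
grip_width: 0.589
```

```bash
python3 - <<'E'
from h import *
st(); plan(np.array([*w(-190,3),.022]),Rt(0.),2)
im=manip.camera("top");cv2.imwrite("pics/top2.png",im)
cv2.imwrite("pics/top2z.png",cv2.resize(im[190:290,225:425],None,fx=4,fy=4,interpolation=cv2.INTER_CUBIC))
s=manip.camera("scene");cv2.imwrite("pics/scene2z.png",cv2.resize(s[150:300,250:450],None,fx=4,fy=4))
E
```

```text
t 3.45 deck [-211.4    5.6] z 22.4 yaw -0.0083 tilt [-0.0044 -0.0007] F [ 0.43 -0.47  0.3 ] j [ 0.    0.58  0.6   1.7  -0.38  0.98  0.82]
[10.7, 1.2, 0.2, -0.13, 0.01, -0.24]
[10.7, 1.3, 0.2, -0.13, 0.01, -0.24]
```

View pics/scene2z.png

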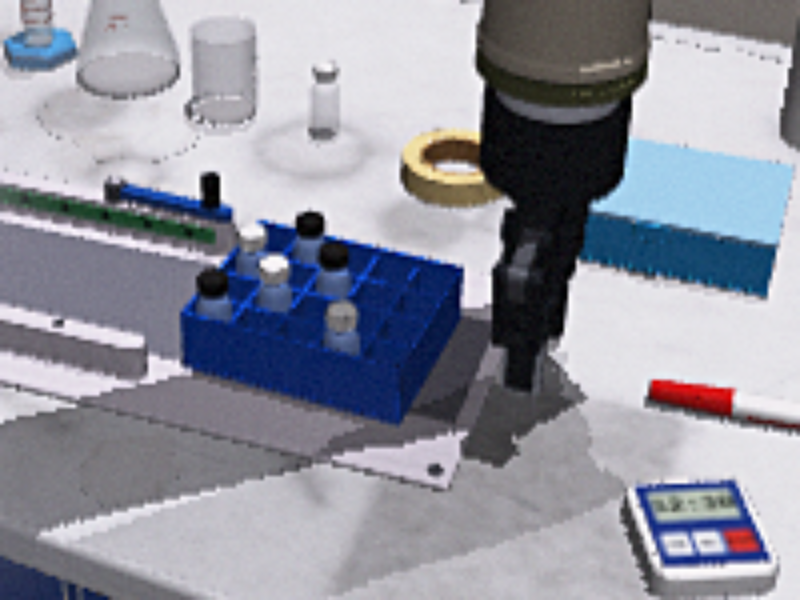

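View pics/top2z.png

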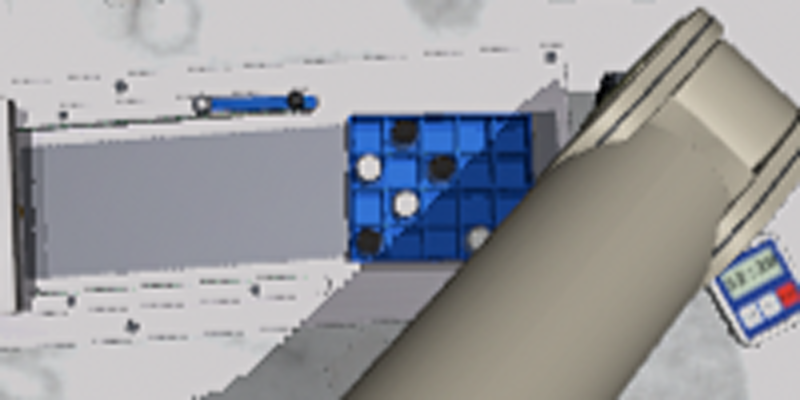

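```bash
cat >> h.py <<'E'
def cross(prof,thr):  # first rising crossing, subpixel
    for i in range(len(prof)-1):
        if prof[i]<thr<=prof[i+1]: return i+(thr-prof[i])/(prof[i+1]-prof[i])
    return np.nan
def blue(im):
    f=im.astype(float); return f[...,0]-f[...,2]
def edge(im,side,lo,hi,a,b,z=.045,thr=None):
    """side far/near: columns lo..hi scan rows a->b ; front/rear: rows lo..hi scan cols a->b (a outside, b inside)"""
    B=blue(im); pts=[]
    s=1 if b>a else -1; r=np.arange(a,b+s,s)
    for k in range(lo,hi+1):
        p=B[r,k] if side in("far","near") else B[k,r]
        t=thr or (p.max()+p[0])/2
        c=cross(p,t)
        if np.isnan(c): continue
        q=a+s*c
        pts.append((k,q) if side in("far","near") else (q,k))
    D=d(ray("top",np.array(pts),z))
    i,j=(0,1) if side in("far","near") else (1,0)
    k=np.polyfit(D[:,i],D[:,j],1); res=D[:,j]-np.polyval(k,D[:,i]); ok=abs(res)<2.0
    k=np.polyfit(D[ok,i],D[ok,j],1); return k,D[ok][:,i].mean(),res[ok].std(),ok.sum()
E
python3 - <<'E'
from h import *
im=cv2.imread("pics/top0.png")
for a in [("far",316,354,212,222),("near",316,354,260,250),("front",222,252,305,317),("rear",222,252,364,352)]:
    k,m,s,n=edge(im,*a); print(a[0],"slope",k[0].round(4),"mid",m.round(1),"val",np.polyval(k,m).round(2),s.round(2),n)
E
```

```text
far slope -0.0882 mid -79.3 val -48.04 1.02 26
near slope -0.0547 mid -83.8 val 56.82 0.6 39
front slope 0.0485 mid 1.8 val -19.97 0.61 31
rear slope -0.0241 mid 19.6 val -152.14 1.28 16
```

Measured in the deck frame, the box centre is at about (-87.5, +3) mm with a yaw of about -0.055 rad. The front wall is at x = -20. Next I approach with both fingers square to the lane.

Call:
step_arm:
  motion:
    - [12,2,0,-0.1,0,-0.3]
    - [12,1,0,-0.1,0,-0.3]
    - [8,0,0,0,0,0]
    - [5,0,0,0,0,0]
    - [4,0,0,0,0,0]
    - [4,0,0,0,0,0]
    - [3,0,0,0,0,0]
    - [0,0,0,0,0,0]

```text
clock: 4.55
position: [0.5349, -0.2645, 0.0261]
ee_rot: [0.673, 0.74, 0.001, 0.003]
ft_force: [-0.1, 0.0, 0.2]
grip_width: 0.584
```

```bash
cat > look.py <<'E'
from h import *
import sys
n=sys.argv[1]
st()
im=manip.camera("top");cv2.imwrite(f"pics/top{n}.png",im)
cv2.imwrite(f"pics/top{n}z.png",cv2.resize(im[190:290,185:385],None,fx=4,fy=4,interpolation=cv2.INTER_CUBIC))
s=manip.camera("scene");cv2.imwrite(f"pics/scene{n}z.png",cv2.resize(s[150:300,170:370],None,fx=4,fy=4,interpolation=cv2.INTER_CUBIC))
E
python3 look.py 3
```

```text
t 4.55 deck [-161.2    0.2] z 26.1 yaw 0.0033 tilt [ 0.0053 -0.0026] F [-0.1   0.02  0.15] j [-0.09  0.52  0.6   1.77 -0.36  0.95  0.75]
```

View pics/top3z.png

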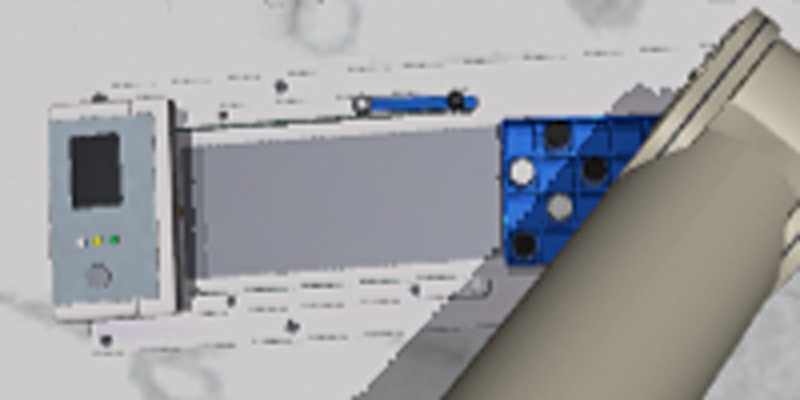

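View pics/scene3z.png

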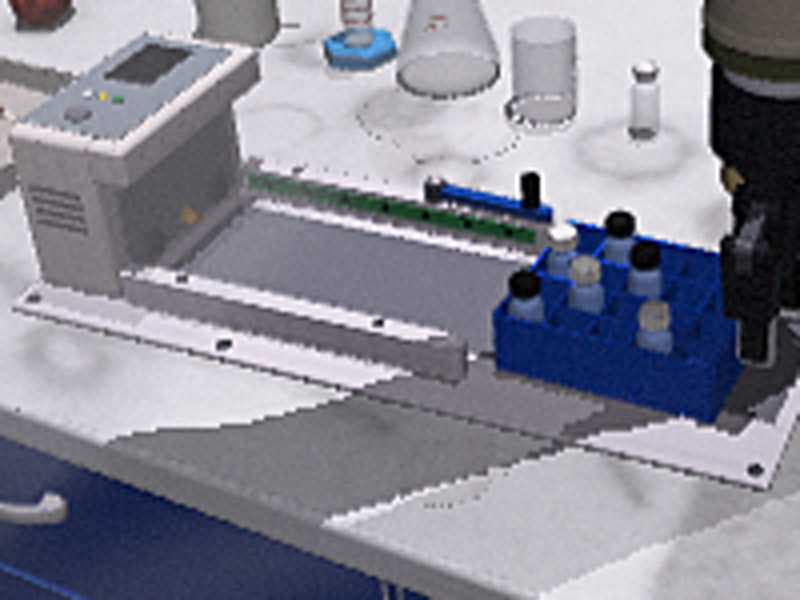

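```bash
cat > meas.py <<'E'
from h import *
import sys
def m(n,F):
    im=cv2.imread(f"pics/top{n}.png")
    for a in F:
        k,mm,s,c=edge(im,*a,thr=None); print(a[0],"slope",k[0].round(4),"at",mm.round(1),"val",np.polyval(k,mm).round(2),"sd",s.round(2),c)
E
python3 - <<'E'
from meas import *
m(0,[("front",223,250,303,314),("far",316,334,212,222),("near",314,319,262,250)])
m(3,[("front",223,250,303,314),("far",314,334,213,223),("near",313,318,262,250)])
im=cv2.imread("pics/top3.png");B=blue(im)
print(B[210:226,314:330:3].T.astype(int)); print(B[250:264,312:320:2].T.astype(int)); print(B[225:250:5,304:316].astype(int))
E
```

```text
front slope 0.0478 at 0.4 val -20.01 sd 0.64 28
far slope -0.1065 at -61.5 val -49.37 sd 1.17 19
near slope 0.0358 at -29.9 val 54.8 sd 0.24 6
front slope 0.0547 at 0.1 val -15.64 sd 0.17 28
far slope 0.0095 at -62.0 val -49.09 sd 1.02 17
near slope -0.122 at -26.8 val 57.85 sd 0.21 6
[[ -1   0  -2  -1  -1  -1  -1  -3   0  23 102 103 160 156 161 160]
 [ -1  -1  -1  -2  -1  -1  -1  -3   2  42  58 104 158 155 160 159]
 [ -1  -1  -1  -2  -1  -2  -1  -4   7  70  74 126 153 105 123 124]
 [ -1  -1  -1  -1  -1  -2  -2  -4   9  79  38  -6  -3  -1  -2  -1]
 [ -2  -1  -1  -1  -1  -1  -2  -5  13 122  39  42  -3  -3   1  27]
 [ -1  -1  -2  -2  -1  -1  -2  -5  12 123  90 141 162 164 164 164]]
[[ 81  83  80  81  79  63  51  -2   3   3   4   4   2   4]
 [ -5  -3  -6  24  61  77  40  -2   1   4   4   3   2   2]
 [ -2  -1  -3   7  37  73  39  -2   2   2   3   3   2  -4]
 [ 15   9  12  40  70  62  47  -2   1   3   0  -6 -10 -11]]
[[ 13  12  12  13  11   8  49 121 165 161 160 161]
 [ 12  12  12  12  12   9  32 138  91  27  -1  -8]
 [ 13  12  12  12  12   8  20 168  63  20   9  -4]
 [ 12  12  11  12  12   9  12 158 161 158 158 157]
 [ 12  12  13  12  12  10  18 159 158 159 106 106]]
```

```bash
python3 - <<'E'
from h import *
for n in(0,3):
    B=blue(cv2.imread(f"pics/top{n}.png"))
    us=[]
    for v in range(220,256):
        us.append(300+cross(B[v,300:316],60))
    print(n,np.round(us,2))
im=cv2.imread("pics/top3.png")[214:262,300:324]
cv2.imwrite("pics/f3.png",cv2.resize(im,None,fx=12,fy=12,interpolation=cv2.INTER_NEAREST))
E
```

```text
0 [311.46 311.69 311.66 311.66 311.67 311.69 311.69 311.68 311.68 311.71
 311.69 311.65 311.7  311.74 311.87 311.84 311.78 311.83 311.76 311.75
 311.75 311.75 311.74 311.75 311.75 311.75 311.82 312.13 312.11 312.25
 312.23 312.16 312.1  312.24 312.21 312.81]
3 [309.75 309.74 309.71 309.73 309.8  310.15 310.14 310.22 310.26 310.17
 310.26 310.25 310.26 310.36 310.38 310.27 310.33 310.34 310.35 310.34
 310.33 310.32 310.32 310.32 310.28 310.3  310.37 310.37 310.36 310.39
 310.61 310.61 310.56 310.49 310.68 311.5 ]
```

View pics/f3.png

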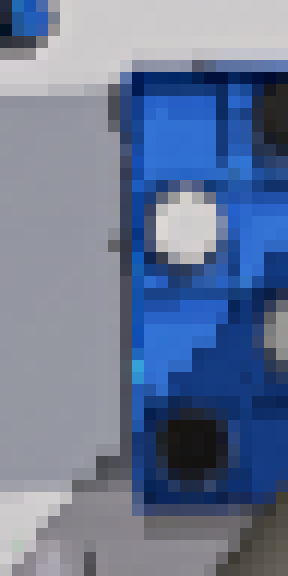

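```bash
python3 - <<'E'
from h import *
print(d(ray("top",[(310.9,255.9),(309.9,219.7)],.045)))
E
```

```text
[[-13.50766911  56.47460041]
 [-16.94843527 -49.25357368]]
```

Call:
step_arm:
  motion:
    - [3,0,1,0,0,0]
    - [3,1,1,0,0,0]
    - [3,1,1,0,0,0]
    - [2,1,0,0,0,0]
    - [0,0,0,0,0,0]

```text
clock: 5.28
position: [0.5371, -0.2546, 0.0235]
ee_rot: [0.673, 0.739, 0.0, 0.004]
ft_force: [1.3, -2.3, 0.6]
grip_width: 0.587
```

```bash
cat > corner.py <<'E'
from h import *
import sys
from look import *
im=cv2.imread(f"pics/top{n}.png");B=blue(im)
u0=int(sys.argv[2])
vs=np.arange(224,252);us=np.array([u0+cross(B[v,u0:u0+16],60) for v in vs])
k=np.polyfit(vs,us,1); D=d(ray("top",np.c_[np.polyval(k,[224,251]),[224,251]],.045))
print("front pts",D.round(1).tolist(),"yaw",round(-(D[0,0]-D[1,0])/(D[0,1]-D[1,1]),4))
ue=int(np.ceil(us.max()))
far=[];near=[]
for u in range(ue+1,ue+7):
    far.append(208+cross(B[208:226,u],25)); near.append(270-cross(B[270:245:-1,u],25))
print(np.round(far,1),np.round(near,1))
P=d(ray("top",[(ue+3.5,np.median(far)),(ue+3.5,np.median(near))],.045));print("far",P[0].round(1),"near",P[1].round(1),"mid",P.mean(0).round(1))
E
python3 corner.py 4 300
```

```text
t 5.28 deck [-151.5   -2.9] z 23.5 yaw 0.0018 tilt [ 0.0064 -0.0048] F [ 1.32 -2.35  0.63] j [-0.11  0.52  0.6   1.78 -0.35  0.94  0.73]
front pts [[-6.1, -37.2], [-7.3, 41.9]] yaw 0.0149
[219.2 219.1 219.1 219.1 219.1 219.1] [256.9 256.9 256.8 256.7 256.8 256.8]
far [-24.7 -50.5] near [-18.   59.3] mid [-21.3   4.4]
```

View pics/top4z.png

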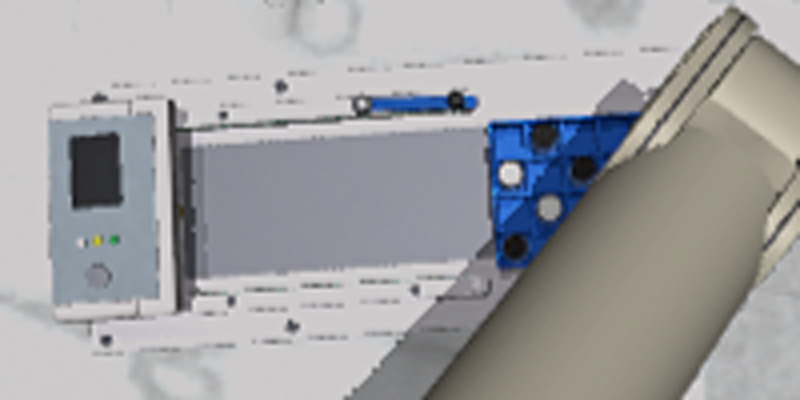

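```bash
python3 - <<'E'
from h import *
im=cv2.imread("pics/top0.png")
S=6
big=cv2.resize(im[205:275,230:360],None,fx=S,fy=S,interpolation=cv2.INTER_NEAREST)
def P(x,y,z):
    p=proj("top",[[*w(x,y),z]])[0]; return tuple(int(round(q)) for q in ((p[0]-230+.5)*S,(p[1]-205+.5)*S))
for y,z,c in((62,.029,(0,0,255)),(76,.029,(0,0,255)),(-62,.029,(0,255,0)),(-76,.029,(0,255,0)),(-62,.005,(255,0,255)),(0,.005,(0,255,255)),(62,.005,(255,0,255))):
    cv2.line(big,P(0,y,z),P(220,y,z),c,1)
cv2.circle(big,P(85,-69,.041),5,(0,0,255),1)
cv2.imwrite("pics/ov.png",big)
E
```

```text
(no output)
```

View pics/ov.png

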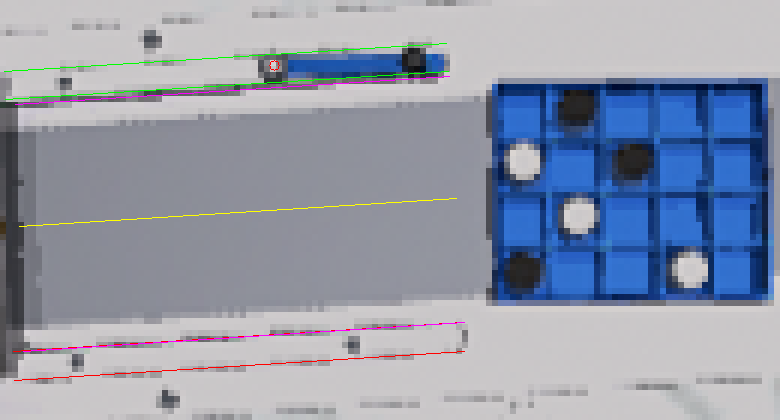

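Call:
step_arm:
  motion:
    - [2,1,0,0,0,0]
    - [2,1,0,0,0,0]
    - [2,1,0,0,0,0]
    - [1,1,0,0,0,0]
    - [0,0,0,0,0,0]

```text
clock: 6.0
position: [0.5402, -0.2472, 0.0234]
ee_rot: [0.673, 0.739, 0.0, 0.004]
ft_force: [0.3, -1.7, 0.8]
grip_width: 0.588
```

```bash
python3 corner.py 5 298
```

```text
t 6.0 deck [-144.4   -6.6] z 23.4 yaw 0.0014 tilt [ 0.0056 -0.0049] F [ 0.31 -1.74  0.76] j [-0.13  0.52  0.6   1.78 -0.35  0.94  0.71]
front pts [[nan, nan], [nan, nan]] yaw nanTraceback (most recent call last):
  File "corner.py", line 9, in <module>
    ue=int(np.ceil(us.max()))
ValueError: cannot convert float NaN to integer
```

```bash
cat > fit.py <<'E'
from h import *
def fit(n,u0):
    im=cv2.imread(f"pics/top{n}.png");B=blue(im)
    vs=np.arange(224,249);us=np.array([u0+cross(B[v,u0:u0+20],60) for v in vs])
    g=~np.isnan(us);vs=vs[g];us=us[g];g=abs(us-np.median(us))<1.5;vs=vs[g];us=us[g]
    k=np.polyfit(vs,us,1); D=d(ray("top",np.c_[np.polyval(k,[224,248]),[224,248]],.045))
    print("front pts",D.round(1).tolist(),"yaw",round(-(D[0,0]-D[1,0])/(D[0,1]-D[1,1]),4),len(vs))
    ue=int(np.ceil(us.max())); far=[];near=[]
    for u in range(ue+1,ue+7):
        far.append(208+cross(B[208:226,u],25)); near.append(272-cross(B[272:245:-1,u],25))
    print(np.round(far,1),np.round(near,1))
    P=d(ray("top",[(ue+3.5,np.nanmedian(far)),(ue+3.5,np.nanmedian(near))],.045));print("far",P[0].round(1),"near",P[1].round(1),"mid",P.mean(0).round(1))
E
cat > corner.py <<'E'
import sys
from look import *
from fit import fit
fit(n,int(sys.argv[2]))
E
python3 -c "
from fit import *
fit(4,295);fit(5,293)"
```

```text
front pts [[-6.3, -37.2], [-7.0, 33.2]] yaw 0.0105 25
[219.2 219.1 219.1 219.1 219.1 219.1] [256.9 256.9 256.8 256.7 256.8 256.8]
far [-24.7 -50.5] near [-18.   59.3] mid [-21.3   4.4]
front pts [[1.1, -37.7], [0.6, 32.7]] yaw 0.0068 25
[219.1 219.1 219.  218.8 218.3 218.3] [256.7 256.6 256.6 256.4 256.4 256.2]
far [-15.9 -51.6] near [-9.3 57.8] mid [-12.6   3.1]
```

View pics/top5z.png

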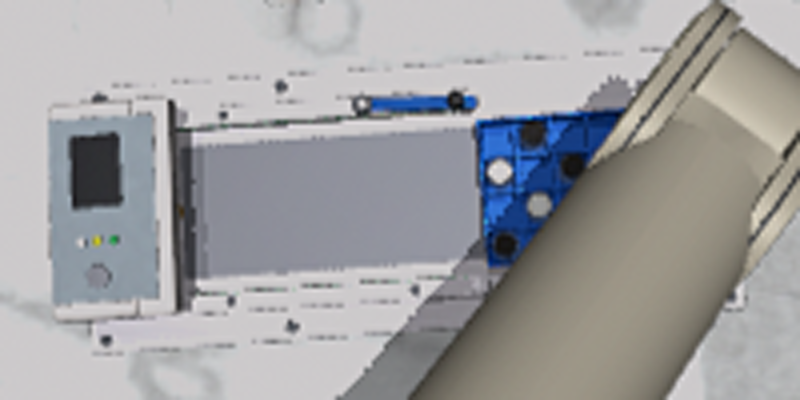

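Call:
step_arm:
  motion:
    - [4,0.6,0,0,0,0]
    - [4,0.6,0,0,0,0]
    - [4,0.6,0,0,0,0]
    - [4,0.6,0,0,0,0]
    - [4,0.6,0,0,0,0]
    - [0,0,0,0,0,0]

```text
clock: 6.85
position: [0.5415, -0.2251, 0.0233]
ee_rot: [0.673, 0.739, 0.0, 0.004]
ft_force: [0.6, -0.2, 1.5]
grip_width: 0.585
```

```bash
python3 corner.py 6 286
```

```text
t 6.85 deck [-122.6  -10. ] z 23.3 yaw 0.0017 tilt [ 0.006  -0.0046] F [ 0.65 -0.22  1.49] j [-0.17  0.51  0.6   1.81 -0.34  0.93  0.67]
front pts [[22.2, -39.0], [22.1, 31.3]] yaw 0.0014 25
[213.9 213.1 213.1 213.2 217.1 217.1] [255.5 255.3 254.8 254.9 254.7 253.4]
far [  3.8 -68.8] near [10.7 51.9] mid [ 7.2 -8.5]
```

View pics/top6z.png

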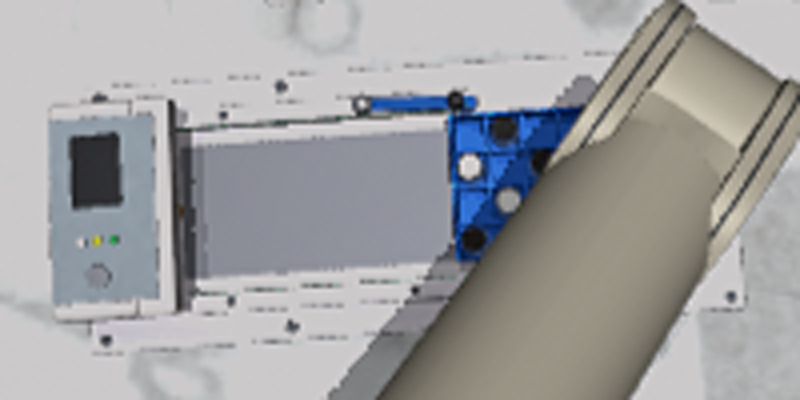

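```bash
cat > fit.py <<'E'
from h import *
def fit(n,u0):
    im=cv2.imread(f"pics/top{n}.png");B=blue(im)
    vs=np.arange(224,246);us=np.array([u0+cross(B[v,u0:u0+20],60) for v in vs])
    g=~np.isnan(us);vs=vs[g];us=us[g];g=abs(us-np.median(us))<1.5;vs=vs[g];us=us[g]
    k=np.polyfit(vs,us,1); D=d(ray("top",np.c_[np.polyval(k,[224,245]),[224,245]],.045))
    print("front x",D[:,0].round(1),"yaw",round(-(D[0,0]-D[1,0])/(D[0,1]-D[1,1]),4),len(vs))
    ue=int(np.ceil(us.max())); U=np.arange(ue,ue+14)
    far=[232-0-np.nan for u in U];far=[]
    for u in U: # last col-run start scanning upward from inside
        c=[v for v in range(210,226) if B[v,u]<25<=B[v+1,u]]
        c=[v+(25-B[v,u])/(B[v+1,u]-B[v,u]) for v in c]
        yy=[d(ray("top",(u,q),.045))[0,1] for q in c]; far.append([round(y,1) for y in yy if -64<y<-42])
    near=[270-cross(B[270:245:-1,u],25) for u in U]
    print("far y",far); print("near y",d(ray("top",np.c_[U,near],.045))[:,1].round(1))
E
python3 -c "
from fit import *
fit(5,293);fit(6,286)"
```

```text
front x [1.2 0.5] yaw 0.0114 22
far y [[np.float64(-51.6)], [np.float64(-51.5)], [np.float64(-51.5)], [np.float64(-51.4)], [np.float64(-51.8)], [np.float64(-53.2)], [np.float64(-53.1)], [np.float64(-53.1)], [np.float64(-53.2)], [np.float64(-53.0)], [np.float64(-52.9)], [np.float64(-52.7)], [np.float64(-52.4)], [np.float64(-52.2)]]
near y [44.1 58.  57.8 58.2 57.6 57.9 57.5 54.1 50.9 47.9 44.5 40.8 36.9 33.1]
front x [22.  22.5] yaw -0.0077 22
far y [[np.float64(-56.7)], [np.float64(-63.4)], [], [], [], [np.float64(-57.9)], [np.float64(-57.8)], [np.float64(-57.6)], [np.float64(-57.6)], [np.float64(-57.4)], [np.float64(-57.1)], [np.float64(-56.8)], [np.float64(-56.7)], [np.float64(-56.7)]]
near y [51.9 53.2 52.8 51.6 52.2 51.9 48.2 44.4 40.8 38.  34.2 30.2  nan  nan]
```

Call:
step_arm:
  motion:
    - [4,-0.3,0,0,0,0]
    - [6,-0.3,0,0,0,0]
    - [6,-0.3,0,0,0,0]
    - [6,-0.3,0,0,0,0]
    - [6,-0.3,0,0,0,0]
    - [5,-0.3,0,0,0,0]
    - [4,-0.2,0,0,0,0]
    - [0,0,0,0,0,0]

```text
clock: 7.95
position: [0.5357, -0.1861, 0.0231]
ee_rot: [0.673, 0.739, 0.0, 0.004]
ft_force: [-0.7, -0.9, 0.2]
grip_width: 0.584
```

```bash
python3 corner.py 7 270
```

```text
t 7.95 deck [-83.2  -7.8] z 23.1 yaw 0.0014 tilt [ 0.0063 -0.0047] F [-0.72 -0.92  0.21] j [-0.24  0.47  0.6   1.86 -0.32  0.91  0.6 ]
front x [62.  61.2] yaw 0.0132 22
far y [[np.float64(-55.8)], [np.float64(-55.5)], [np.float64(-55.1)], [np.float64(-55.0)], [np.float64(-54.8)], [np.float64(-54.7)], [np.float64(-54.6)], [np.float64(-54.5)], [np.float64(-54.5)], [np.float64(-55.9)], [], [np.float64(-56.5)], [np.float64(-62.9), np.float64(-56.2)], [np.float64(-57.8)]]
near y [50.5 54.1 54.5 54.8 54.6 51.  31.5 35.7 37.9 34.7 30.  26.8  nan  nan]
```

View pics/top7z.png

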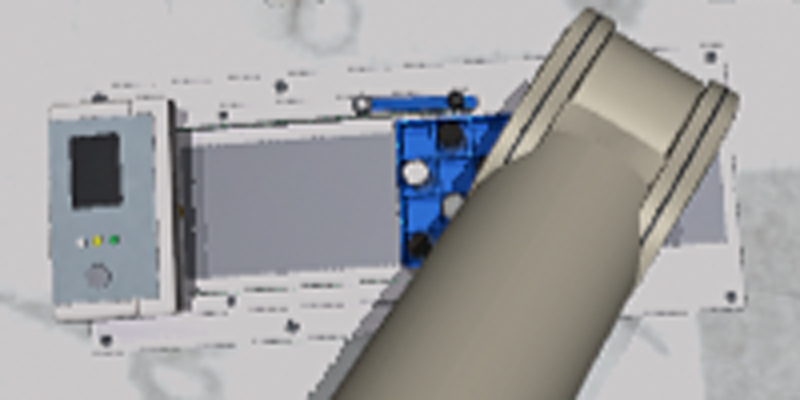

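View pics/scene7z.png

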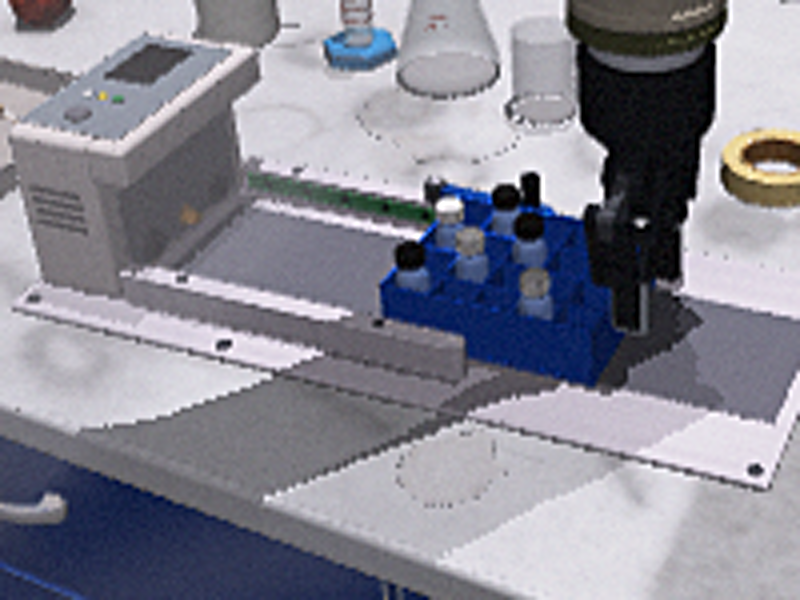

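The top view shows the box in the lane at y of about 0, square, with its front at x ≈ 62. I'll continue straight.

Call:
step_arm:
  motion:
    - [4,0,0,0,0,0]
    - [6,0,0,0,0,0]
    - [6,0,0,0,0,0]
    - [6,0,0,0,0,0]
    - [6,0,0,0,0,0]
    - [6,0,0,0,0,0]
    - [6,0,0,0,0,0]
    - [6,0,0,0,0,0]
    - [6,0,0,0,0,0]
    - [4,0,0,0,0,0]
    - [0,0,0,0,0,0]

```text
clock: 9.43
position: [0.5302, -0.1271, 0.0229]
ee_rot: [0.674, 0.739, 0.0, 0.004]
ft_force: [0.7, -1.1, 1.4]
grip_width: 0.588
```

```bash
python3 corner.py 8 248
```

```text
t 9.43 deck [-23.9  -7.8] z 22.9 yaw 0.0007 tilt [ 0.0066 -0.0053] F [ 0.71 -1.08  1.41] j [-0.35  0.42  0.6   1.92 -0.3   0.89  0.48]
front x [121.1 120.4] yaw 0.0114 22
far y [[np.float64(-57.7)], [np.float64(-58.1)], [np.float64(-57.8)], [np.float64(-57.4)], [np.float64(-57.3)], [np.float64(-55.5)], [np.float64(-55.2)], [np.float64(-55.0)], [np.float64(-55.1)], [np.float64(-54.8)], [np.float64(-54.8)], [np.float64(-54.7)], [np.float64(-58.2)], [np.float64(-57.7)]]
near y [53.7 53.7 49.4 30.3 30.3 30.5 30.4 26.   nan  nan  nan  nan  nan  nan]
```

View pics/top8z.png

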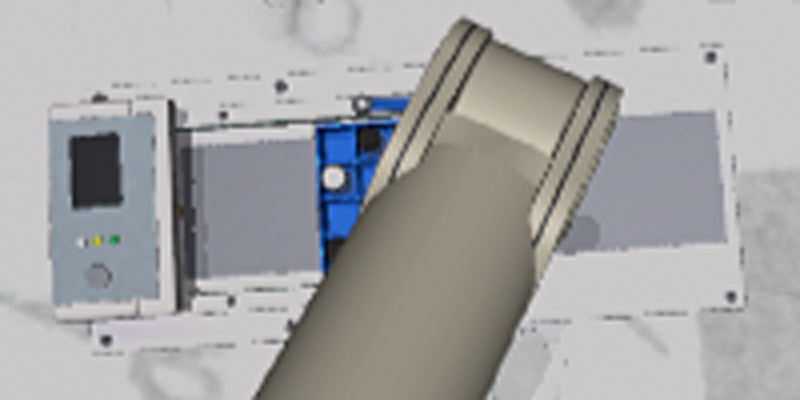

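Call:
step_arm:
  motion:
    - [-6,0,0,0,0,0]
    - [-5,0,0,0,0,0]
    - [0,-4,0,0,0,0]
    - [0,-4,0,0,0,0]
    - [0,0,0,0,0,0]
    - [0,0,0,0,0,0]
  jaw: 42

```text
clock: 10.28
position: [0.5219, -0.1396, 0.0224]
ee_rot: [0.674, 0.739, 0.0, 0.003]
ft_force: [-0.1, -0.4, -0.4]
grip_width: 0.495
```

```bash
python3 corner.py 9 248
```

```text
t 10.28 deck [-35.6   1.6] z 22.4 yaw -0.0 tilt [ 0.0049 -0.0042] F [-0.13 -0.36 -0.37] j [-0.33  0.41  0.6   1.93 -0.3   0.88  0.51]
front x [121.1 120.4] yaw 0.0113 22
far y [[np.float64(-57.8)], [np.float64(-58.2)], [np.float64(-57.8)], [np.float64(-57.4)], [np.float64(-57.3)], [np.float64(-55.5)], [np.float64(-55.2)], [np.float64(-55.0)], [np.float64(-55.1)], [np.float64(-54.9)], [np.float64(-54.7)], [np.float64(-54.7)], [np.float64(-58.2)], [np.float64(-57.7)]]
near y [53.7 53.8 53.8 54.  54.  54.2 54.6 54.4 54.4 54.1 49.2 42.2 40.1 35.8]
```

View pics/scene9z.png

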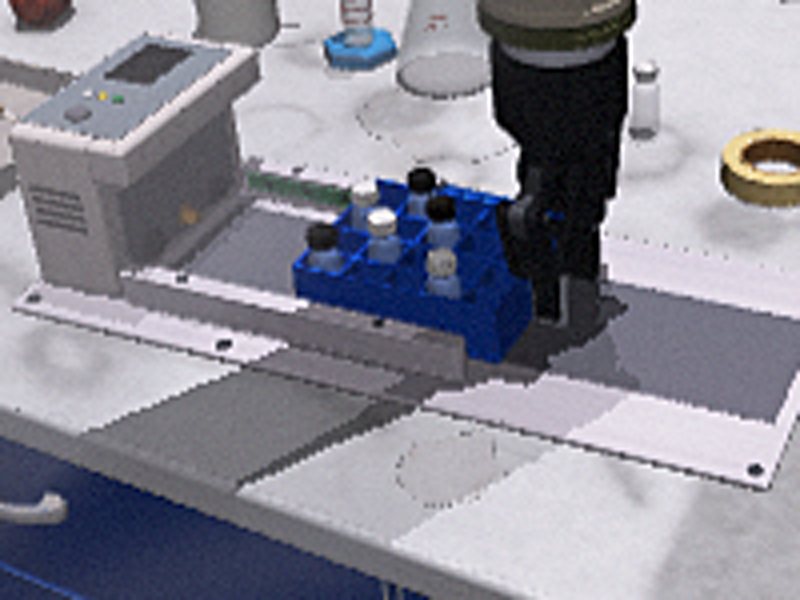

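Call:
step_arm:
  motion:
    - [5,0,0,0,0,0]
    - [5,0,0,0,0,0]
    - [3,0,0,0,0,0]
    - [5,0,0,0,0,0]
    - [6,-0.1,0,0,0,0]
    - [6,-0.1,0,0,0,0]
    - [6,-0.1,0,0,0,0]
    - [6,-0.1,0,0,0,0]
    - [6,-0.1,0,0,0,0]
    - [6,-0.1,0,0,0,0]
    - [6,-0.1,0,0,0,0]
    - [6,-0.1,0,0,0,0]
    - [4,0,0,0,0,0]
    - [0,0,0,0,0,0]

```text
clock: 12.12
position: [0.5147, -0.0654, 0.0223]
ee_rot: [0.674, 0.739, -0.0, 0.004]
ft_force: [0.2, -0.4, 0.6]
grip_width: 0.487
```

```bash
python3 corner.py 10 228
```

```text
t 12.12 deck [39.   2.1] z 22.3 yaw 0.0002 tilt [ 0.0058 -0.0053] F [ 0.15 -0.4   0.59] j [-0.48  0.37  0.59  1.98 -0.26  0.86  0.34]
front x [183.2 183.3] yaw -0.001 21
far y [[np.float64(-54.2), np.float64(-48.9)], [np.float64(-54.6)], [np.float64(-54.4)], [np.float64(-54.2)], [np.float64(-54.8)], [np.float64(-57.7)], [np.float64(-57.3)], [np.float64(-57.1)], [np.float64(-55.9)], [np.float64(-57.1)], [np.float64(-57.6)], [np.float64(-57.3)], [np.float64(-57.2)], []]
near y [51.4 46.8 31.1 30.  18.6  nan  nan  nan  nan  nan  nan  nan  nan  nan]
```

View pics/top10z.png

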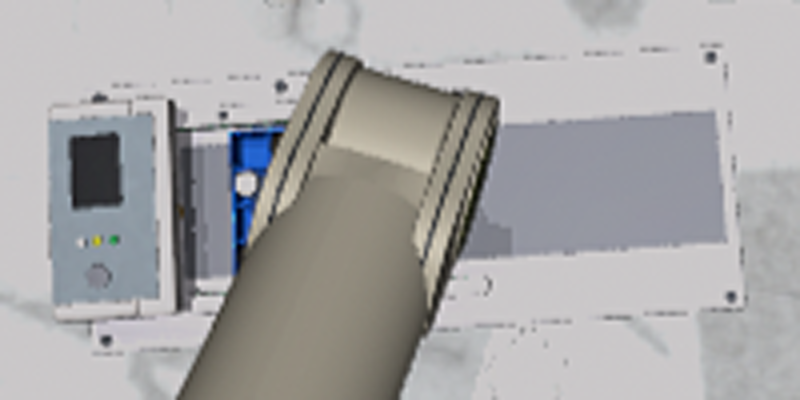

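Call:
step_arm:
  motion:
    - [5,-0.2,0,0,0,0]
    - [6,-0.2,0,0,0,0]
    - [6,-0.2,0,0,0,0]
    - [6,-0.2,0,0,0,0]
    - [5,-0.2,0,0,0,0]
    - [4,-0.1,0,0,0,0]
    - [3,0,0,0,0,0]
    - [0,0,0,0,0,0]

```text
clock: 13.22
position: [0.5102, -0.0291, 0.0222]
ee_rot: [0.674, 0.739, -0.0, 0.004]
ft_force: [0.1, -1.1, 0.9]
grip_width: 0.491
```

```bash
python3 corner.py 11 222
```

```text
t 13.22 deck [75.6  3.2] z 22.2 yaw -0.0008 tilt [ 0.0062 -0.0058] F [ 0.15 -1.07  0.85] j [-0.54  0.35  0.58  2.   -0.24  0.85  0.26]
front x [219.  220.1] yaw -0.0188 14
far y [[np.float64(-53.9)], [np.float64(-54.2)], [np.float64(-53.9)], [np.float64(-53.7)], [np.float64(-53.6)], [np.float64(-54.0)], [np.float64(-55.8)], [np.float64(-56.9), np.float64(-49.8)], [], [], [], [], [], []]
near y [nan nan nan nan nan nan nan nan nan nan nan nan nan nan]
```

View pics/scene11z.png

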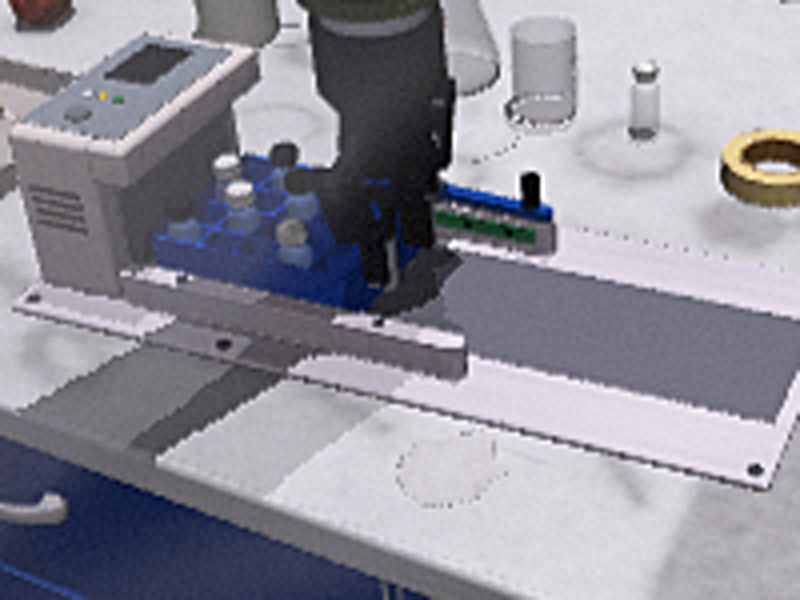

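Call:
step_arm:
  motion:
    - [3,0,0,0,0,0]
    - [3,0,0,0,0,0]
    - [2,0,0,0,0,0]
    - [2,0,0,0,0,0]
    - [2,0,0,0,0,0]
    - [2,0,0,0,0,0]

```text
clock: 14.08
position: [0.5094, -0.0197, 0.0222]
ee_rot: [0.675, 0.737, -0.002, 0.007]
ft_force: [0.8, -11.0, -0.4]
grip_width: 0.493
```

```bash
python3 -c "
from h import *
st()"
```

```text
t 14.07 deck [84.9  3.1] z 22.2 yaw -0.0041 tilt [ 0.0079 -0.0118] F [  0.75 -10.97  -0.36] j [-0.57  0.34  0.58  2.01 -0.23  0.85  0.23]
```

Call:
step_arm:
  motion:
    - [2,0,0,0,0,0]
    - [2,0,0,0,0,0]
    - [1,0,0,0,0,0]

```text
clock: 14.45
position: [0.5094, -0.02, 0.0223]
ee_rot: [0.677, 0.736, -0.003, 0.01]
ft_force: [0.3, -5.6, 1.0]
grip_width: 0.491
```

```bash
python3 -c "
from h import *
st()"
```

```text
t 14.45 deck [84.6  3.1] z 22.3 yaw -0.0074 tilt [ 0.0096 -0.0181] F [ 0.29 -5.57  0.98] j [-0.58  0.34  0.59  2.01 -0.23  0.85  0.22]
```

Call:
step_arm:
  motion:
    - [-4,0,0,0,0,0]
    - [-10,0,0,0,0,0]
    - [-12,0,0,0,0,0]
    - [-6,0,-20,0,0,0]
    - [-10,0,-40,0,0,0]
    - [-30,0,-50,0,0,0]
    - [-50,0,-10,0,0,0]
    - [-50,0,0,0,0,0]
    - [-50,0,0,0,0,0]
    - [-50,0,0,0,0,0]
  jaw: 0

```text
clock: 15.7
position: [0.5327, -0.296, 0.1513]
ee_rot: [0.673, 0.739, -0.002, 0.009]
ft_force: [0.8, 0.5, 0.2]
grip_width: -0.002
```

```bash
python3 look.py 12
```

```text
t 15.7 deck [-192.3    5.3] z 151.3 yaw 0.0013 tilt [ 0.0108 -0.0145] F [0.82 0.49 0.18] j [-0.15  0.41  0.74  1.66 -0.29  1.17  0.75]
```

View pics/top12z.png

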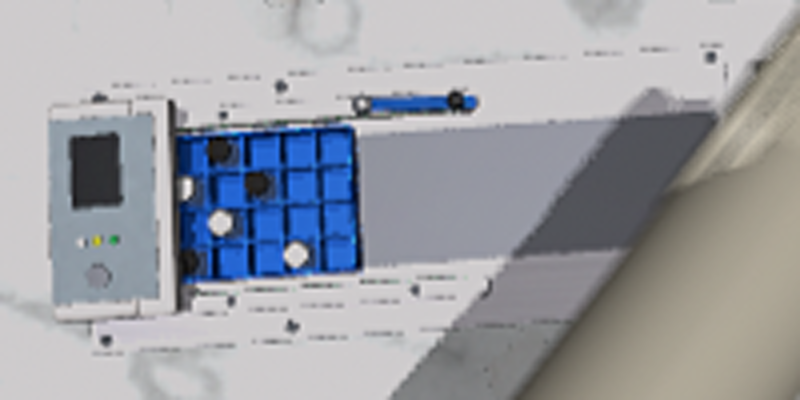

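View pics/scene12z.png

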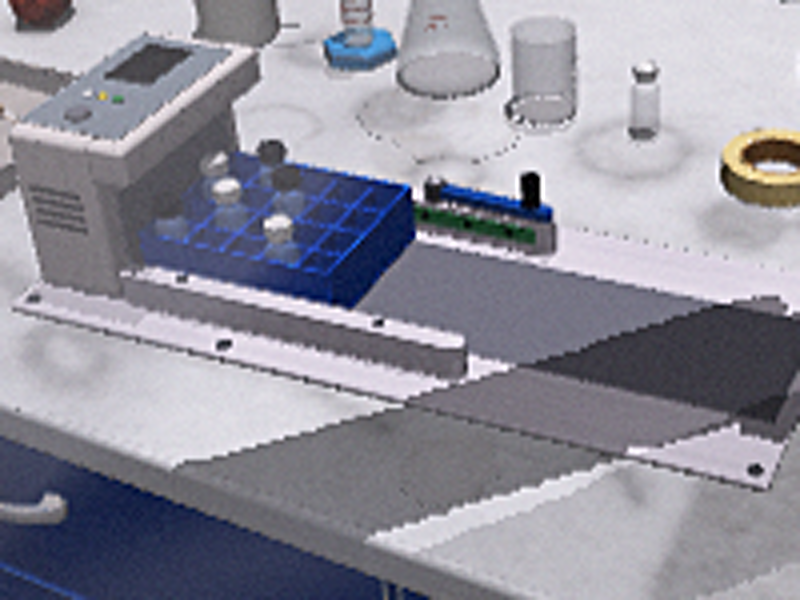

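```bash
python3 - <<'E'
from h import *
im=cv2.imread("pics/top12.png");B=blue(im)
vs=np.arange(225,254);us=np.array([285-cross(B[v,285:265:-1],25) for v in vs]);print(us.round(1))
D=d(ray("top",np.c_[us,vs],.005));k=np.polyfit(D[:,1],D[:,0],1);print("rear x",np.polyval(k,0),"yaw",-k[0])
U=np.arange(236,270)
f=[208+cross(B[208:232,u],25) for u in U]; n=[270-cross(B[270:245:-1,u],25) for u in U]
print(np.median(d(ray("top",np.c_[U,f],.045))[:,1]),np.median(d(ray("top",np.c_[U,n],.045))[:,1]))
s=manip.camera_info("scene")
sc=cv2.imread("pics/top12.png")
# pin
g=cv2.cvtColor(im,cv2.COLOR_BGR2GRAY)[210:222,293:306];print(g)
yy,xx=np.where(g<70);p=(xx.mean()+293,yy.mean()+210);print(p,d(ray("top",p,.062)))
E
```

```text
[273.2 274.1 274.6 273.2 273.2 274.2 274.5 273.6 273.7 274.1 274.  274.4
 274.6 273.9 273.9 274.  274.3 274.5 274.  273.9 274.  275.1 275.6 274.
 274.3 274.8 275.2 275.6 274.6]
rear x 94.69484323970674 yaw -0.001556919295561233
-54.85561048735021 55.28418090061332
[[204 204 205 204 205 206 205 206 206 205 205 205 204]
 [205 204 205 206 206 197 202 202 193 204 205 204 204]
 [207 207 208 210 190 136 158 164 162 201 207 206 204]
 [192 192 194 191  90  30  40 106 201 194 193 199 206]
 [ 80  81  83  78  27  54  59  44  95  78 106 162 208]
 [ 80  82  81  55  29  56  60  38  77  87  86 128 210]
 [ 76  78  81  83  33  25  12  16  76  88  91 149 209]
 [ 43  44  54  87 100  40  81  49  56  63 124 210 207]
 [115 114 116 150 175 129 178 135 135 142 212 207 205]
 [212 212 212 210 209 209 210 210 210 208 206 207 205]
 [207 206 206 206 206 207 207 206 207 207 207 203 203]
 [200 201 201 194 199 195 199 196 196 196 195 184 185]]
(np.float64(298.09090909090907), np.float64(215.45454545454547)) [[ 16.31128684 -62.015767  ]]
```

```bash
python3 - <<'E'
from h import *
plan(np.array([*w(13,-100),.15]),Rt(0.),5)
E
```

```text
[42.2, 21.3, -0.4, 0.09, 0.22, -0.08]
[42.2, 21.4, -0.2, 0.09, 0.22, -0.08]
[42.2, 21.4, -0.1, 0.09, 0.22, -0.08]
[42.1, 21.5, 0.0, 0.09, 0.22, -0.08]
[42.1, 21.5, 0.2, 0.09, 0.22, -0.08]
```

The box is home, with its rear wall at x = 94.7, y ≈ 0.2 and yaw ≈ 0. Next I move to the far side of the pin with the fingers shut.

Call:
step_arm:
  motion:
    - [40,21,0,0.1,0.2,-0.1]
    - [40,21,0,0.1,0.2,-0.1]
    - [40,21,0,0.1,0.2,-0.1]
    - [40,21,0,0.1,0.2,-0.1]
    - [36,21,0,0.1,0.2,-0.1]
    - [0,0,0,0,0,0]

```text
clock: 16.55
position: [0.6191, -0.0957, 0.1483]
ee_rot: [0.675, 0.738, -0.001, -0.001]
ft_force: [0.1, -0.3, -0.8]
grip_width: 0.002
```

```bash
python3 - <<'E'
from h import *
st();plan(np.array([*w(15,-100),.050]),Rt(0.),3)
E
```

```text
t 16.55 deck [ -0.8 -99.2] z 148.3 yaw -0.0037 tilt [-0.0024 -0.0008] F [ 0.08 -0.32 -0.76] j [-0.43  0.45  0.67  1.59 -0.29  1.2   0.39]
[5.3, 0.3, 32.8, -0.05, 0.01, -0.07]
[5.3, 0.3, 32.8, -0.05, 0.01, -0.07]
[5.3, 0.3, 32.8, -0.05, 0.01, -0.07]
```

Call:
step_arm:
  motion:
    - [6,0,30,0,0,0]
    - [5,0,30,0,0,0]
    - [5,0,26,0,0,0]
    - [0,0,7,0,0,0]
    - [0,0,0,0,0,0]

```text
clock: 17.18
position: [0.6166, -0.0854, 0.054]
ee_rot: [0.677, 0.736, -0.001, 0.0]
ft_force: [0.7, -0.3, 0.9]
grip_width: 0.001
```

```bash
python3 look.py 13
```

```text
t 17.18 deck [  9.7 -97.6] z 54.0 yaw -0.0077 tilt [-0.0013 -0.0024] F [ 0.71 -0.29  0.86] j [-0.41  0.55  0.62  1.68 -0.36  1.03  0.41]
```

View pics/scene13z.png

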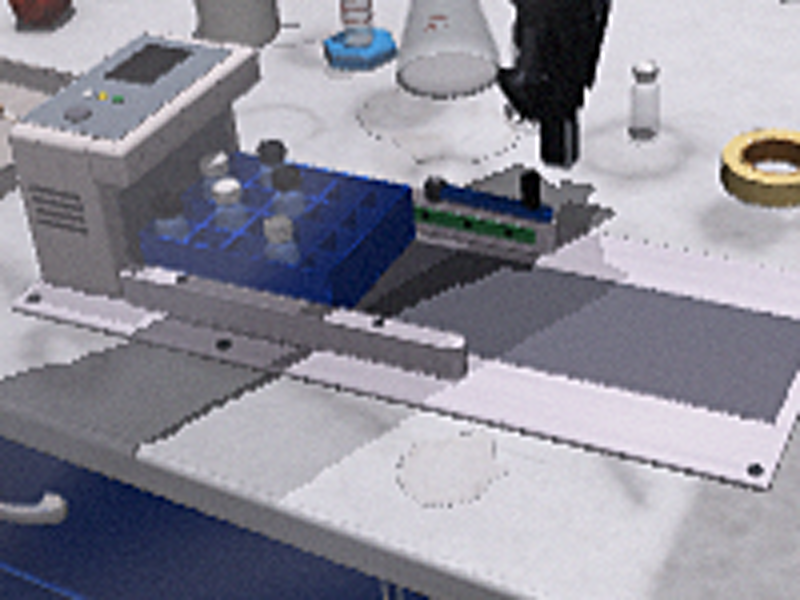

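Call:
step_arm:
  motion:
    - [5,-3,6,0,0,0.3]
    - [0,-5,0,0,0,0]
    - [0,-5,0,0,0,0]
    - [1,-5,0,0,0,0]
    - [1,-5,0,0,0,0]
    - [1,-5,0,0,0,0]
    - [0,0,0,0,0,0]

```text
clock: 18.15
position: [0.5877, -0.0795, 0.0505]
ee_rot: [0.679, 0.734, 0.001, 0.002]
ft_force: [0.5, 0.4, 0.4]
grip_width: -0.001
```

```bash
python3 look.py 14
```

```text
t 18.15 deck [ 18.2 -69.3] z 50.5 yaw -0.0135 tilt [ 0.0037 -0.002 ] F [0.51 0.43 0.38] j [-0.45  0.49  0.63  1.77 -0.34  0.99  0.39]
```

View pics/scene14z.png

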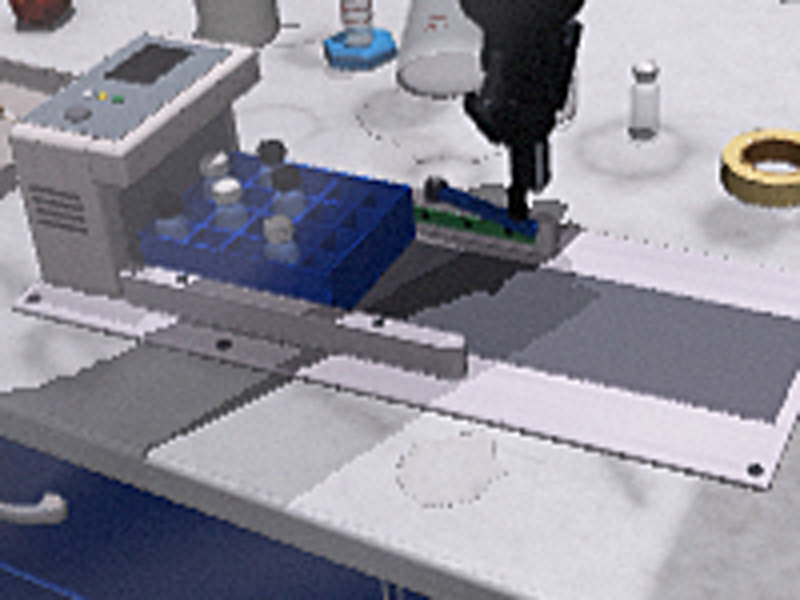

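Call:
step_arm:
  motion:
    - [1,-5,0.5,0,0,0.2]
    - [2,-5,0,0,0,0.2]
    - [3,-5,0,0,0,0.2]
    - [4,-5,0,0,0,0]
    - [4,-4,0,0,0,0]
    - [0,0,0,0,0,0]

```text
clock: 19.0
position: [0.5614, -0.0662, 0.0498]
ee_rot: [0.683, 0.731, 0.001, 0.002]
ft_force: [-0.8, 0.1, -0.5]
grip_width: 0.001
```

```bash
python3 look.py 15
```

```text
t 19.0 deck [ 33.9 -44.4] z 49.8 yaw -0.0243 tilt [ 0.0039 -0.002 ] F [-0.79  0.05 -0.47] j [-0.5   0.43  0.65  1.85 -0.31  0.96  0.35]
```

View pics/scene15z.png

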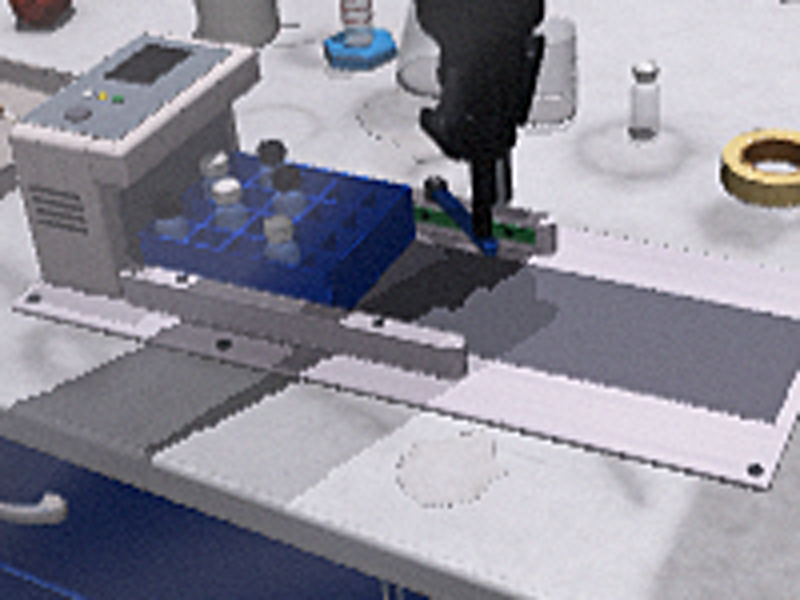

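View pics/top15z.png

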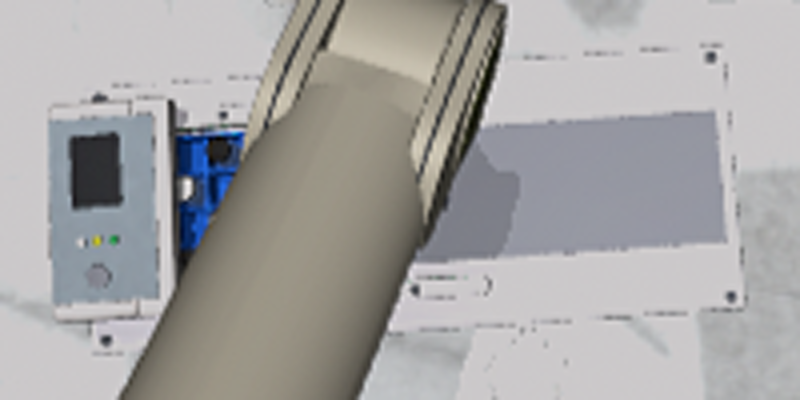

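```bash
python3 - <<'E'
from h import *
for z in((490,248),(433,187)):
    p=(z[0]/4+170,z[1]/4+150); print(d(ray("scene",p,.037)))
E
```

```text
[[ 19.89613011 -12.07349634]]
[[ 85.25563    -64.92608601]]
```

Call:
step_arm:
  motion:
    - [-2,6,0,0,0,-0.5]
    - [-9,0,0,0,0,-0.5]
    - [-10,0,0,0,0,-0.4]
    - [-8,0,0,0,0,0]
    - [0,-7,0,0,0,0]
    - [0,-8,0,0,0,0]
    - [0,-8,0,0,0,0]
    - [0,-4,0,0,0,0]
    - [0,0,0,0,0,0]

```text
clock: 20.23
position: [0.5414, -0.1005, 0.0497]
ee_rot: [0.674, 0.739, 0.0, 0.002]
ft_force: [-0.9, 1.1, -0.7]
grip_width: 0.004
```

```bash
python3 look.py 16
```

```text
t 20.23 deck [  1.5 -21.4] z 49.7 yaw 0.0005 tilt [ 0.0036 -0.0024] F [-0.91  1.06 -0.7 ] j [-0.45  0.4   0.66  1.88 -0.3   0.95  0.43]
```

View pics/scene16z.png

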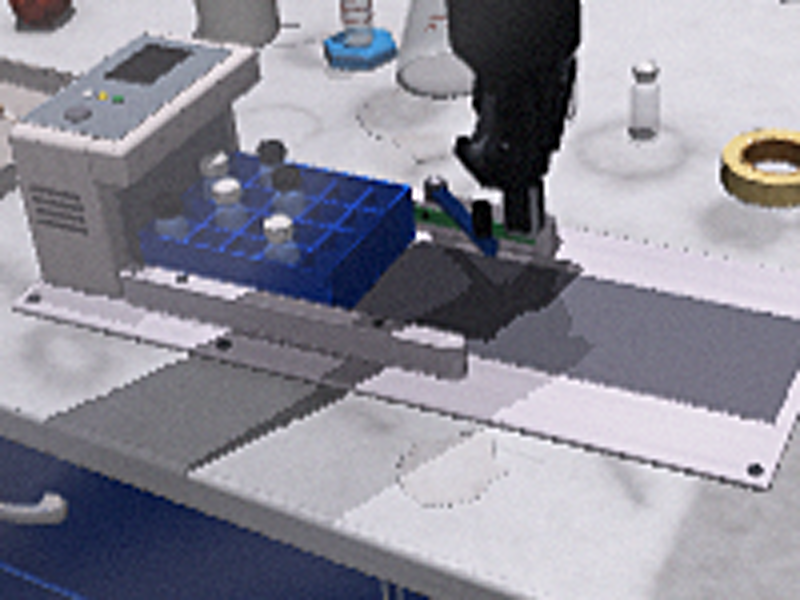

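Call:
step_arm:
  motion:
    - [5,-1,0,0,0,0]
    - [5,-1,0,0,0,0]
    - [5,-3,0,0,0,0]
    - [5,-3,0,0,0,0]
    - [5,-3,0,0,0,0]
    - [5,-2,0,0,0,0]
    - [5,-2,0,0,0,0]
    - [5,-2,0,0,0,0]
    - [5,-1,0,0,0,0]
    - [4,-1,0,0,0,0]
    - [0,0,0,0,0,0]

```text
clock: 21.7
position: [0.5156, -0.0521, 0.0491]
ee_rot: [0.674, 0.739, -0.002, 0.002]
ft_force: [-0.7, -0.1, 0.2]
grip_width: 0.001
```

```bash
python3 look.py 17
```

```text
t 21.7 deck [52.1 -0.1] z 49.1 yaw 0.0001 tilt [ 0.0012 -0.0056] F [-0.69 -0.13  0.16] j [-0.57  0.33  0.66  1.97 -0.25  0.92  0.31]
```

View pics/scene17z.png

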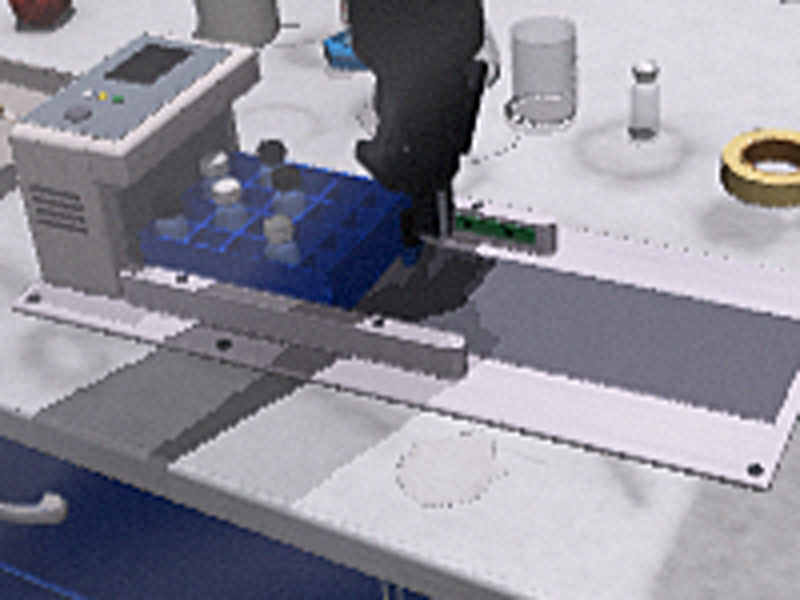

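Call:
step_arm:
  motion:
    - [4,0,0,0,0,0]
    - [4,0,0,0,0,0]
    - [3,0,0,0,0,0]
    - [2,0,0,0,0,0]
    - [2,0,0,0,0,0]
    - [2,0,0,0,0,0]

```text
clock: 22.55
position: [0.5141, -0.035, 0.049]
ee_rot: [0.674, 0.738, -0.002, 0.003]
ft_force: [-1.1, 0.3, 0.3]
grip_width: 0.001
```

```bash
python3 look.py 18
```

```text
t 22.55 deck [69.3 -0.2] z 49.0 yaw -0.0011 tilt [ 0.0013 -0.0061] F [-1.14  0.33  0.34] j [-0.6   0.32  0.66  1.97 -0.24  0.92  0.27]
```

View pics/scene18z.png

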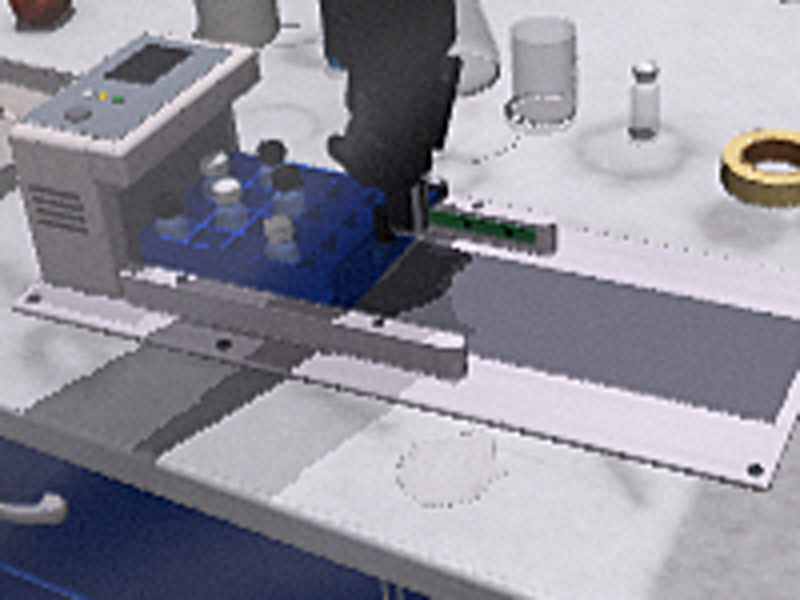

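No stop force yet, so I'll push on in small steps.

Call:
step_arm:
  motion:
    - [2,0,0,0,0,0]
    - [2,0,0,0,0,0]
    - [2,0,0,0,0,0]

```text
clock: 23.02
position: [0.514, -0.0346, 0.0492]
ee_rot: [0.676, 0.737, -0.004, 0.005]
ft_force: [1.8, -7.6, -1.3]
grip_width: 0.002
```

```bash
python3 -c "
from h import *
st()"
```

```text
t 23.02 deck [69.7 -0.1] z 49.2 yaw -0.0054 tilt [ 0.0033 -0.0126] F [ 1.75 -7.63 -1.26] j [-0.61  0.32  0.66  1.98 -0.23  0.92  0.26]
```

Call:
step_arm:
  motion:
    - [0,0,0,0,0,0]
    - [-4,0,0,0,0,0]
    - [-12,0,0,0,0,0]
    - [-15,0,-10,0,0,0]
    - [-20,0,-40,0,0,0]
    - [-45,0,-45,0,0,0]
    - [-50,0,-10,0,0,0]
    - [-50,0,0,0,0,0]
    - [-50,0,0,0,0,0]
    - [-30,0,0,0,0,0]
    - [0,0,0,0,0,0]

```text
clock: 24.4
position: [0.5368, -0.3242, 0.1668]
ee_rot: [0.677, 0.736, -0.003, 0.008]
ft_force: [0.1, 0.1, 0.7]
grip_width: -0.001
```

```bash
python3 look.py 19; python3 - <<'E'
from h import *
im=cv2.imread("pics/top19.png");B=blue(im)
U=np.arange(236,268)
f=[208+cross(B[208:232,u],25) for u in U]; n=[270-cross(B[270:245:-1,u],25) for u in U]
print(np.median(d(ray("top",np.c_[U,f],.045))[:,1]),np.median(d(ray("top",np.c_[U,n],.045))[:,1]))
E
```

```text
t 24.4 deck [-220.8    3.8] z 166.8 yaw -0.0074 tilt [ 0.0083 -0.0157] F [0.14 0.15 0.7 ] j [-0.13  0.45  0.78  1.59 -0.32  1.22  0.8 ]
-54.7981517991417 55.270568600586955
```

View pics/top19z.png

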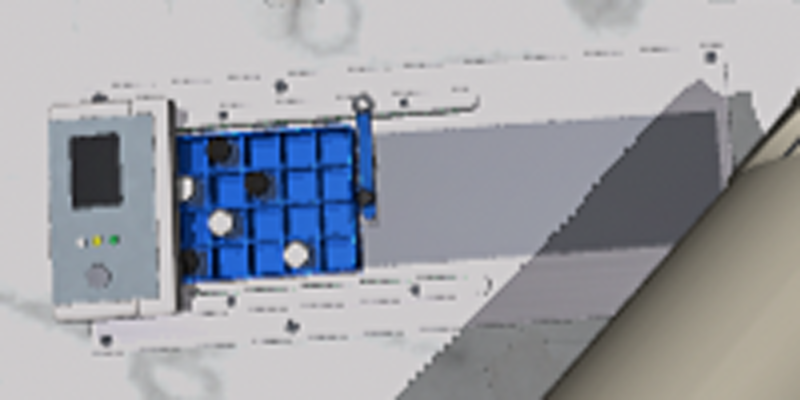

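View pics/scene19z.png

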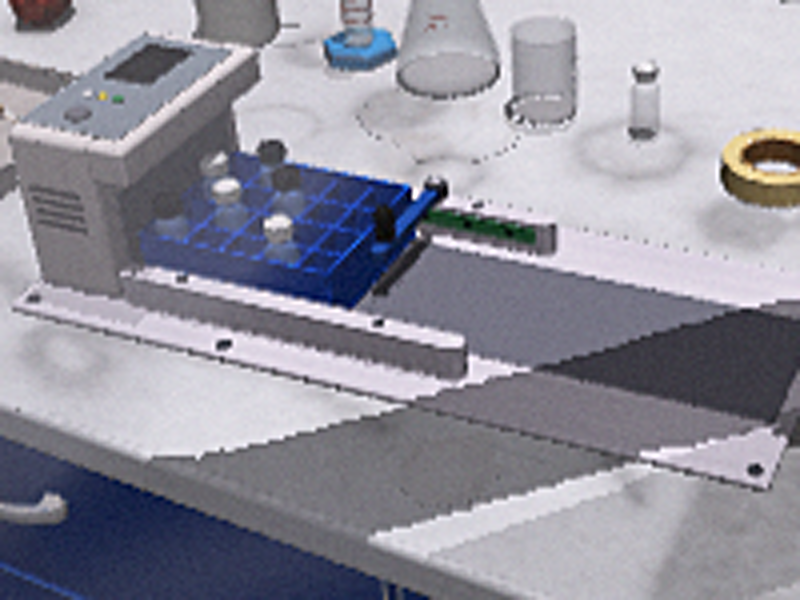

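```bash
python3 - <<'E'
from h import *
im=cv2.imread("pics/top19.png")
Z=lambda x,y:((x+.5)/4-.5+185,(y+.5)/4-.5+190)
print(d(ray("top",Z(366,198),.062)),d(ray("top",Z(370,219),.039)),d(ray("top",Z(361.5,104),.041)))
B=blue(im)
# arm right edge (z .031-.039)
vs=np.arange(219,241);us=np.array([285-cross(B[v,285:268:-1],40) for v in vs])
D=d(ray("top",np.c_[us,vs],.039));k=np.polyfit(D[:,1],D[:,0],1);print(us.round(1),"arm angle",1.5708-np.arctan(-k[0]),"edge x at y=0",np.polyval(k,-30))
E
```

```text
[[83.24368981  2.47667499]] [[83.390047   16.60425858]] [[ 85.3640915  -68.27613868]]
[277.2 277.2 277.4 277.4 277.6 277.7 277.7 277.7 277.7 277.7 277.7 277.7
 277.8 277.8 277.8 277.8 277.9 278.  278.  273.3 273.1 273.6] arm angle 1.7306467774236023 edge x at y=0 80.89068843365604
```

```bash
python3 -c "
from workcell import manip
print(manip.hand_in())"
```

```text
the job is handed in; nothing more can be done
None
```

The box is home against the stop, the retaining arm is shut behind it, and the hand is clear. I handed the job in at about 24.5 s; no verdict is reported.

**Box:** I pushed it square with two fingers and steered it back to the centre line as it entered the lane. It stalled on the buffers at about 11 N. Measured in the top view after I backed off, the rear wall was at x = 94.7 mm (home is 95), with y about +0.2 mm and yaw about 0. After I shut the arm, y was unchanged; I didn't re-measure the rear wall then. I couldn't see the seat plunger, so "pressed in" is inferred from the box's position.

**Retaining arm:** I pushed it round by the pin with shut fingers in two stages, first towards +y and then towards +x. It stalled on its stop at about 7.6 N.

**Final pictures:**
- The arm is across the lane behind the box, and the vials I can make out are standing in their cells. The front ones are partly hidden under the visor.
- The beaker and spare vial look undisturbed. The timer and marker are outside the last picture I viewed, so I didn't re-check them.
- I saw no sign of rail contact, but contact is not measured directly. The smallest clearance I measured between box and rail was about 4 mm.

**Check that disagreed:** the automatic line fit of the shut arm gave 1.73 rad, because three of its points fell on the pin. The pin position gives about 1.55 rad, and the stall on the stop agrees with that.

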